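# Reverse the pry blade and stow the furnace plugs

## Task

The green driver in its grey rest has its pointed end out: pull the double-ended insert out, turn it end for end and push it fully home so that the flat blade faces out. Use that blade to lever open the red cover of the grey case (get it under the front lip, keep your fingers off the cover while you prise it up), put all the white ceramic furnace plugs in the case, close the cover fully, and leave the driver lying in its rest as it lay before, flat blade still out and fully home. Leave the bottle, beaker, T-key and lamp carton alone.

Things in the scene. Friction and masses are not known exactly. Their poses are not given: they have to be found in the camera images.
- rest: Grey fixed tool rest. Origin on the bench under the handle's middle; x is the way the tool in it points. Base plate 160 x 50 x 8 mm (x -60 to 100). U saddles 10 mm thick at x = +38 and -38 mm: slot 28 mm wide, floor 30 mm, flared tops 52 mm above the bench; they carry the bar with its axis 41 mm above the bench. Between them 66 mm of bar is free for fingers.
- rest_ridge (a point): Top middle of a ridge on the rest, 33.8 mm above the bench, at x = 80 mm in the rest's frame; ridge 40 mm long, 10 mm wide. It lies under the insert's collar and keeps it level.
- handle: Loose green handle, 110 mm long, 180 g, lying in the rest. Origin at mid length on the socket axis; x out of the socket, z up. Bar 24 mm wide, 22 high. Black guard at x = 48 to 55 mm (36 wide, 30 high) and pommel at x = -55 to -47 mm (34 wide, 28 high) stand outside the saddles and hold it lengthways to about 5 mm.
- socket_mouth (a point): Centre of the socket's mouth in the guard's face, 55 mm from the handle's origin along its x. Socket 36 mm deep, 14.4 mm wide, 5.8 mm high, flared mouth.
- insert: Loose double-ended insert 104 mm long, 60 g. Origin at its collar's centre, x toward the flat blade, z up. Collar 36 long x 16 wide x 14 mm high: blue half at the blade, red half at the point. Each end a 34 mm shank 12 wide, 4 thick; dark one pointed. Starts point out, up to 3 mm short of home. Home = collar on guard, origin 73 mm from handle's. Friction only; off the rest it droops up to 3 degrees.
- blade_tip (a point): Middle of the flat blade's end edge (bright steel, 12 mm wide, 2.6 mm thick at the end), 52 mm from the insert's origin along its x. With the blade out and fully home it is at x = 125 mm in the handle's frame.
- case: Grey fixed case. Origin under the centre of the main box, x from the front toward the hinge, z up. Box 120 mm deep (x), 180 wide (y), 48 high, walls and floor 5 mm. In front a ledge (x -74 to -60 mm) only 38 mm high: between it and the cover's lip is a slot 10 mm high (38 to 48 mm above the bench), 14 mm deep, as wide as the case.
- cover_hinge (a point): Middle of the cover's hinge line, at x = 60 mm, z = 48 mm in the case's frame; the line runs along the case's y.
- cover (a joint): Angle of the red cover (134 mm from hinge to lip, 180 wide, 5 thick, 110 g, no handle): 0 shut, grows as it opens up and back, 1.9 rad at the stop. Stiff hinge, about 0.11 N m of friction: stays where it is left, needs about 1.5 N at the lip to raise.
- cover_lip (a point): Middle of the underside edge of the cover's front lip, 134 mm from the hinge; moves with the cover. The underside lies in the hinge plane.
- plug0: White ceramic furnace plug, upright cylinder 34 mm across, 28 mm high, about 35 g, origin at the centre of its underside, z along its axis. Two to four of the four are present (None from the start: absent).
- plug1: White ceramic furnace plug, upright cylinder 34 mm across, 28 mm high, about 35 g, origin at the centre of its underside, z along its axis. Two to four of the four are present (None from the start: absent).
- plug2: White ceramic furnace plug, upright cylinder 34 mm across, 28 mm high, about 35 g, origin at the centre of its underside, z along its axis. Two to four of the four are present (None from the start: absent).
- plug3: White ceramic furnace plug, upright cylinder 34 mm across, 28 mm high, about 35 g, origin at the centre of its underside, z along its axis. Two to four of the four are present (None from the start: absent).
- bottle: Bystander: amber jar 56 mm across, 130 mm high. Leave alone.
- beaker: Bystander: glass beaker 70 mm across, 80 mm high. Leave alone.
- tkey: Bystander: T-handled hex key lying on the bench, about 125 mm long. Leave alone.
- lampbox: Bystander: orange lamp carton 90 x 90 x 110 mm. Leave alone.
Things that resemble listed ones, but are neither listed nor needed, are in the scene too. What is shaped like the plug0 but blue or purple is not meant.

How it is judged:
By the outcome, as a careful person would: the job done as asked, in the order asked, and still so for the second after the job is handed in, with the robot touching nothing.
Of plug0, plug1, plug2, plug3 only 2 to 4 are there at a start; the rules pass over those that are not, and their reading is None.
At some moment in a run one of plug0, plug1, plug2, plug3 may be knocked a few centimetres aside while the robot is not near it.
It also fails if it takes over 210 s, if anything falls off the work surface, if the arm or the gripper's body presses on something with over 40 N, if the wrist force passes 120 N, or if a joint passes its speed limit or range.

## Robot

A 7-joint arm with a two-finger parallel gripper is mounted at the origin on the work surface. World frame = base frame: x ahead of the robot, y to its left, z up, the work surface at z = 0. Lengths are in m, angles in rad, forces in N, time in s.
With the tool pointing down it reaches from about 0.35 to 0.9 m from the base axis. Payload 8.1 kg.
Tool frame: the origin (TCP) lies midway between the tips of the shut fingers; the grasp point (between the pads) lies 19 mm behind it; z points along the fingers, y is the line along which they close (so a half turn about z gives the same grasp; the last joint's range is limited). The gripper opens to 92 mm and grips with 3 to 60 N. Pads are 19 mm wide; open, the fingers measure 130 mm over their backs; the gripper's body (75 mm by 190 mm) begins 47 mm behind the grasp point.
Start: joints at [-1.25, 0.434, 0.025, 1.573, -0.012, 1.134, -0.075], TCP at [0.257, 0.57, 0.227] pointing down, gripper open.
Joint ranges: [-2.62, 2.62], [-0.44, 2.09], [-1.27, 1.32], [0.08, 2.57], [-1.32, 4.46], [0.12, 2], [-2.74, 2.74]. Speed limits (rad/s): [2.22, 2.22, 3.01, 3.01, 3.14, 3.14, 3.14].

## Interface

Orientations are given as a rotation vector (axis times angle).
In Python, from cell import arm gives the robot as it stands.
- The arm moves only by the tool move_arm, never from a script. Its argument "motion" is a list of rows, each an object of numbers: "tx", "ty", "tz": the shift along the tool's x, y, z normalised to -1 to 1, where 1 is 1000 mm; "twist": the turn about the tool's z normalised to -1 to 1, where 1 is pi/2 rad. In form: [{"tx": .., "ty": .., "tz": .., "twist": ..}, ...]. A call has 1 to 12 rows; each row shifts and turns the commanded pose from where the row before left it, along the tool's axes as they then stand; what a row does not reach is not made up. A row lasts 1/10 s, in which the tool goes at most 50 mm and 8.59 degrees, less where a joint would pass 70% of its speed; a pose out of reach is approached as far as the arm can. A call with a number of a shift or a turn outside -1 to 1 is refused whole. A call with a gripper value outside its range is refused whole. "gripper" is the gripper's target within -1 to 1 (shut at 1, half-way at 0, fully open at -1), set as the call begins (left out, the last holds). The fingers move at their own pace and stop on an object; "squeeze" is the grip in N (left out, the last holds). Time passes only in rows, so rows that do not move let the fingers close. It gives the time, the measured TCP pose, the force, the opening and the grip force at its end, in the units of the state.
- arm.observe(): the state, without advancing time (a new reading comes with each control period).
- arm.get_image(name): name is "scene" or "top"; returns the picture (480x640x3 uint8, red, green, blue); there is no depth.
- arm.calibration(name): a dict with "K" (3x3 intrinsics, pixels), "k1" (the pictures are not rectified: a ray, as slopes to the right and down, at radius r is drawn at 1 + k1 r^2 times it, then the intrinsics apply), "T" (4x4, takes a point from camera to world coordinates). Camera axes: x right, y down, z forward; pixel columns grow to the right and rows downward; lengths in m; the calibration is good to about 2 mm. A picture is of the moment at which its call begins. calibration takes no time and is no camera call.
- arm.sign_off(): hands the job in; it is judged then, once.
Trained networks look in the newest picture that a camera, given by its name, has taken for a name from the list of things; names that differ only in an ending like _2 or _b are one class to them, and where a whole thing is asked for, a point or a joint stands for the part that bears it (a point fixed in the world has none). Each returns a list of dicts, best first, with "conf" (0 to 1); they miss things now and then, are a little off and sometimes report something else, mostly with a low value. They report only what shows in the picture. A call takes as long as a camera call. They do not tell look-alikes from the thing itself.
- arm.look_for(camera, query): "point" ([column, row] as shares, 0 to 1, of the picture: columns of its width, rows of its height, amid what is visible of it).
- arm.regions_of(camera, query): "region" (480x640 bool, what is visible of it) and "point" ([column, row] as shares, 0 to 1, of the picture: columns of its width, rows of its height, amid what is visible of it).
- arm.place_of(camera, query): "point" ([column, row] as shares, 0 to 1, of the picture: columns of its width, rows of its height: a listed point, or the origin of a listed thing).
The state is a dict: "clock": time; "joints": joint angles; "dq": joint speeds; "joint_efforts": joint torques, N m; "position": TCP position; "ee_rot": TCP orientation; "force": force on the tool from outside, world axes, zero at the start; "ft_torque": the same for the moment, N m; "width": opening from 0.0 (shut) to 1.0 (fully open); "gripper_force": force on a finger pad.
Only numpy, scipy, OpenCV 4.12 (cv2) and the standard library are available. Lean on these libraries where they do the work, as an engineer would, in place of code of your own. Each camera call takes 0.05 s, during which the arm holds its last target. There are 200 camera calls.

## Working session

There is one attempt and no reset: what is moved stays moved. The work goes in short steps, Python scripts to look and compute and a tool call to move; the robot and the scene stay as the last step left them, time stands still between calls to the robot, and variables do not carry over. Pictures are saved under pics/ and viewed, at most 14 in all, crops included, and the job is handed in when it is done.

Besides the shell and the picture viewer there is one more tool, called after "Request:" by a JSON object that holds its "api" and its "payload", one argument or row to a line. move_arm: Moves the arm, as the interface text tells. Scaled input: -1 to 1 covers 1000 mm each way for a shift and pi/2 rad each way for a turn. Its arguments: {"type":"object","properties":{"motion":{"type":"array","items":{"type":"object","properties":{"tx":{"type":"number"},"ty":{"type":"number"},"tz":{"type":"number"},"twist":{"type":"number"}}}},"gripper":{"type":"number"},"squeeze":{"type":"number"}},"required":["motion"]}

```bash
ls; mkdir -p pics; python3 - <<'E'
from cell import arm
import cv2
s=arm.observe();print(s)
for n in("scene","top"):
    im=arm.get_image(n);cv2.imwrite(f"pics/{n}0.png",im[:,:,::-1])
    c=arm.calibration(n);print(n,c)
E
```

```text
pics
{'clock': 0.0, 'joints': array([-1.24961085,  0.43522945,  0.02495592,  1.57406962, -0.01160497,
        1.13394623, -0.07509429]), 'dq': array([-1.21430180e-03,  6.25442308e-04, -2.02399894e-04,  1.94137449e-05,
       -1.28774297e-04,  1.62845136e-03, -8.28079594e-04]), 'joint_efforts': array([ 4.96599550e-04, -6.67841864e+01,  9.85042490e-01, -3.14464688e+01,
       -6.06457167e-02,  4.31658898e-02,  1.50817968e-04]), 'position': array([0.25685089, 0.5692568 , 0.22595135]), 'ee_rot': array([-6.60747289e-01, -3.07112401e+00,  2.34877830e-03]), 'force': array([ 0.32702629,  0.10849624, -0.14035993]), 'ft_torque': array([ 0.03856252, -0.07884121,  0.00048065]), 'gripper_force': 0.0, 'width': 1.0002292952301697}
scene {'K': array([[487.70338726,   0.        , 319.0138543 ],
       [  0.        , 487.70338726, 243.9160104 ],
       [  0.        ,   0.        ,   1.        ]]), 'k1': -0.06464580160618182, 'T': array([[ 0.03662044,  0.54937183, -0.83477514,  1.50629598],
       [ 0.99906796, -0.03922725,  0.01801199,  0.04017394],
       [-0.02285065, -0.8346567 , -0.55029632,  0.65947142],
       [ 0.        ,  0.        ,  0.        ,  1.        ]])}
top {'K': array([[526.18406817,   0.        , 323.27787614],
       [  0.        , 526.18406817, 234.88044076],
       [  0.        ,   0.        ,   1.        ]]), 'k1': -0.06753561160287139, 'T': array([[ 0.01447513, -0.99255418,  0.12094081,  0.42893134],
       [-0.99969485, -0.01678734, -0.01812148,  0.07326402],
       [ 0.02001683, -0.12064159, -0.9924943 ,  1.34456037],
       [ 0.        ,  0.        ,  0.        ,  1.        ]])}
```

View pics/scene0.png

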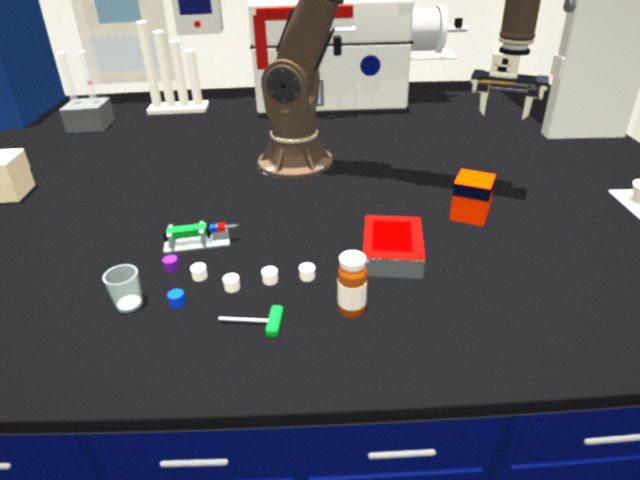

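View pics/top0.png

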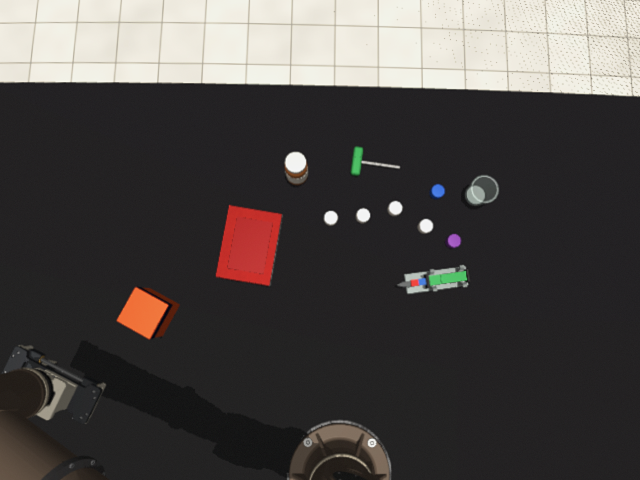

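```bash
cat > h.py <<'E'
from cell import arm
import numpy as np, cv2
from scipy.spatial.transform import Rotation as R
C={n:arm.calibration(n) for n in("scene","top")}
def ray(n,uv):
    c=C[n];K=c["K"];d=np.array([(uv[0]-K[0,2])/K[0,0],(uv[1]-K[1,2])/K[1,1]]);u=d.copy()
    for _ in range(10): u=d/(1+c["k1"]*(u@u))
    return c["T"][:3,3],c["T"][:3,:3]@np.r_[u,1]
def on(n,uv,z):
    o,d=ray(n,uv);return o+d*(z-o[2])/d[2]
def px(n,P):
    c=C[n];p=np.linalg.inv(c["T"])@np.r_[P,1];u=p[:2]/p[2];u=u*(1+c["k1"]*(u@u))
    return c["K"][:2,:2]@u+c["K"][:2,2]
def tri(a,b):
    (o,d),(p,e)=ray("scene",a),ray("top",b)
    s=np.linalg.lstsq(np.c_[d,-e],p-o,rcond=None)[0];A=o+s[0]*d;B=p+s[1]*e
    return (A+B)/2,np.linalg.norm(A-B)
def place(n,q):
    return [(np.array(r["point"])*[640,480],r["conf"]) for r in arm.place_of(n,q)]
def pose():
    s=arm.observe();M=R.from_rotvec(s["ee_rot"]).as_matrix()
    return s["position"],np.degrees(np.arctan2(M[1,1],M[0,1])),s   # yaw of tool y axis
def go(x,y,z,yaw=None,step=.045):
    """rows from the present pose to the target; yaw = heading of tool y axis mod 180, deg"""
    p,w,s=pose();yaw=w if yaw is None else yaw
    dw=(yaw-w+90)%180-90
    plan(p,w,np.array([x,y,z]),dw,step)
def plan(p,w,t,dw,step=.045):
    D=t-p;n=int(max(1,np.ceil(np.linalg.norm(D)/step),np.ceil(abs(dw)/8)));rows=[]
    for i in range(n):
        a=np.radians(w+dw*i/n);Y=np.array([np.cos(a),np.sin(a),0]);Z=np.array([0,0,-1]);X=np.cross(Y,Z)
        d=D/n;rows.append('{"tx":%.4f,"ty":%.4f,"tz":%.4f,"twist":%.4f}'%(d@X,d@Y,d@Z,-dw/n/90))
    print(n,"rows  dw=%.1f"%dw);print(",".join(rows))
E
python3 - <<'E'
from h import *
p,w,s=pose();print(p,w,R.from_rotvec(s["ee_rot"]).as_matrix().round(3).tolist())
top=arm.get_image("top");sc=arm.get_image("scene")
for q in["rest","rest_ridge","handle","socket_mouth","insert","blade_tip","case","cover_hinge","cover_lip","plug0"]:
    a=place("scene",q);b=place("top",q)
    print(q,"S",[(p.round(1).tolist(),round(c,2)) for p,c in a[:5]],"T",[(p.round(1).tolist(),round(c,2)) for p,c in b[:5]])
    if q!="plug0" and a and b: t,e=tri(a[0][0],b[0][0]);print("   tri",t.round(4),round(e,4))
hsv=cv2.cvtColor(top,cv2.COLOR_RGB2HSV)
H,S,V=[hsv[:,:,i].astype(int) for i in range(3)]
def comps(m,mn=30):
    n,l,st,ce=cv2.connectedComponentsWithStats(m.astype(np.uint8))
    return [(st[i],ce[i].round(2),l==i) for i in range(1,n) if st[i][4]>mn]
for nm,m,z in[("green",(H>45)&(H<75)&(S>120)&(V>60),.052),("white",(S<40)&(V>170),.028),("red",((H<6)|(H>174))&(S>150)&(V>80),.053)]:
    for st,ce,mm in comps(m):
        if ce[1]<100: continue
        ys,xs=np.nonzero(mm);r=cv2.minAreaRect(np.c_[xs,ys].astype(np.float32))
        print(nm,st[4],ce,on("top",ce,z).round(4),"rect",np.round(r[1],1))
        if st[4]>500:
            print([on("top",c,z).round(4)[:2].tolist() for c in cv2.boxPoints(r)])
cv2.imwrite("pics/crop.png",np.hstack([cv2.resize(top[255:305,390:480],None,fx=6,fy=6)[:300,:,::-1],]))
cv2.imwrite("pics/case.png",cv2.resize(sc[200:290,340:440],None,fx=6,fy=6,interpolation=cv2.INTER_CUBIC)[:,:,::-1])
E
```

```text
[0.25687715 0.56927454 0.2260487 ] 65.7166005953646 [[-0.912, 0.411, -0.0], [0.411, 0.912, -0.001], [-0.0, -0.001, -1.0]]
rest S [([187.8, 247.5], 0.67), ([397.3, 255.0], 0.24)] T [([443.0, 278.9], 0.89)]
   tri [ 0.4847 -0.2648 -0.0095] 0.0034
rest_ridge S [([223.9, 230.4], 0.66), ([277.0, 326.3], 0.49), ([128.0, 304.1], 0.44)] T [([415.7, 282.7], 0.66)]
   tri [ 0.4718 -0.1783  0.0296] 0.0114
handle S [([184.4, 230.0], 0.83)] T [([327.8, 217.1], 0.74), ([361.9, 217.2], 0.64), ([448.5, 278.0], 0.58)]
   tri [ 0.649  -0.0829  0.1526] 0.2575
socket_mouth S [] T [([423.3, 280.7], 0.56)]
insert S [([219.2, 227.5], 0.75)] T [([417.9, 280.7], 0.46)]
   tri [ 0.4768 -0.1847  0.041 ] 0.0055
blade_tip S [] T []
case S [([394.3, 255.4], 0.66)] T [([248.9, 248.3], 0.72)]
   tri [ 0.5557  0.24   -0.0085] 0.0001
cover_hinge S [([420.8, 239.6], 0.97), ([466.2, 219.5], 0.51)] T [([220.5, 242.0], 0.95)]
   tri [0.565  0.3014 0.0402] 0.0076
cover_lip S [([366.8, 235.7], 0.65)] T [([275.0, 253.6], 0.73)]
   tri [0.5393 0.1715 0.0399] 0.0056
plug0 S [([201.9, 274.3], 0.81), ([174.9, 305.0], 0.72), ([2
[... 629 characters left out ...]
22 -0.0507  0.028 ] rect [12. 12.]
white 138 [330.55 217.25] [0.6346 0.0315 0.028 ] rect [12.5 12.5]
white 139 [425.78 225.31] [ 0.6183 -0.2111  0.028 ] rect [12.7 12. ]
white 67 [444.12 271.1 ] [ 0.5025 -0.2568  0.028 ] rect [ 3.4 20.5]
white 94 [413.44 275.87] [ 0.4895 -0.1788  0.028 ] rect [ 6.1 19.2]
white 81 [446.25 285.4 ] [ 0.4666 -0.2619  0.028 ] rect [ 4.2 19.5]
white 90 [415.89 288.97] [ 0.4568 -0.1848  0.028 ] rect [ 5.6 19.2]
white 54 [371.37 442.5 ] [ 0.0819 -0.0753  0.028 ] rect [7. 7.]
red 3999 [248.44 245.15] [0.5577 0.2337 0.053 ] rect [54.7 73.8]
[[0.4791, 0.3134], [0.66, 0.2881], [0.6381, 0.1536], [0.4579, 0.181]]
red 40 [414.  282.5] [ 0.4721 -0.1753  0.053 ] rect [5. 6.]
```

View pics/case.png

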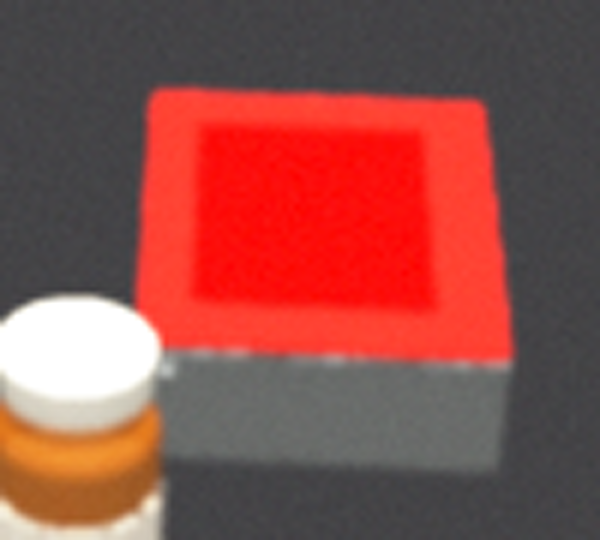

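View pics/crop.png

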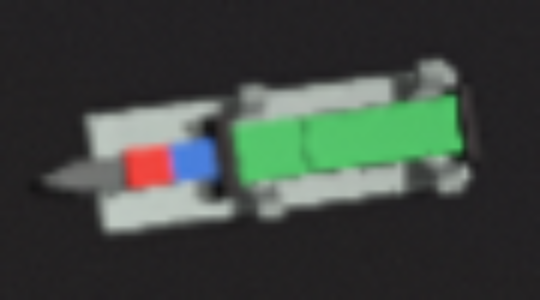

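```bash
cat > m.py <<'E'
from h import *
def soft(im,box,f):
    c0,r0,c1,r1=box;w=f(im[r0:r1,c0:c1].astype(float));ys,xs=np.mgrid[r0:r1,c0:c1]
    return np.array([(w*xs).sum(),(w*ys).sum()])/w.sum(),w,xs,ys
red=lambda a:np.clip(a[...,0]-np.maximum(a[...,1],a[...,2])-40,0,None)
blue=lambda a:np.clip(a[...,2]-np.maximum(a[...,1],a[...,0])-30,0,None)
green=lambda a:np.clip(a[...,1]-np.maximum(a[...,0],a[...,2])-30,0,None)
E
python3 - <<'E'
from m import *
top=arm.get_image("top");sc=arm.get_image("scene")
for n,im,box in(("top",top,(395,255,475,305)),("scene",sc,(155,210,250,255))):
    P={}
    for k,f,z in(("red",red,.048),("blue",blue,.048),("green",green,.052)):
        c,w,xs,ys=soft(im,box,f)
        P[k]=on(n,c,z if n=="top" else .043);print(n,k,c.round(2),P[k].round(4))
        if k=="green":
            pts=np.array([on(n,(x,y),z)[:2] for x,y in zip(xs[w>20],ys[w>20])]);ev,E=np.linalg.eigh(np.cov(pts.T));print("pca",np.degrees(np.arctan2(E[1,1],E[0,1])))
    for k in("red","blue"):
        d=(P[k]-P["green"])[:2];print(k,np.hypot(*d),np.degrees(np.arctan2(d[1],d[0])))
# scene check of case: outline corners of red at z .053
hsv=cv2.cvtColor(sc,cv2.COLOR_RGB2HSV);m=(((hsv[...,0]<5)|(hsv[...,0]>174))&(hsv[...,1]>150)&(hsv[...,2]>80)).astype(np.uint8)
m[:, :355]=0;m[:205]=0;m[280:]=0;m[:,435:]=0
ct=max(cv2.findContours(m,0,2)[0],key=cv2.contourArea);ap=cv2.approxPolyDP(ct,3,True)[:,0]
print([ (a.tolist(),on("scene",a,.053).round(4)[:2].tolist()) for a in ap])
for a in((.4791,.3134),(.66,.2881),(.6381,.1536),(.4579,.181)): print(px("scene",[*a,.053]).round(1))
E
```

```text
top red [414.15 282.39] [ 0.4725 -0.1766  0.048 ]
top blue [421.95 281.26] [ 0.4755 -0.1961  0.048 ]
top green [447.57 277.78] [ 0.4848 -0.2593  0.052 ]
pca 98.31271633386999
red 0.08352313281705287 98.45506895520413
blue 0.0638503180328558 98.32372428769469
scene red [220.84 226.09] [ 0.4743 -0.1779  0.043 ]
scene blue [212.23 227.37] [ 0.4788 -0.1985  0.043 ]
scene green [186.22 229.46] [ 0.4838 -0.2617  0.043 ]
pca 95.60923895045819
red 0.08428659365333031 96.4534844932888
blue 0.06336480963872725 94.51794133078477
[([365, 216], [0.4694, 0.1778]), ([362, 250], [0.6175, 0.154]), ([367, 257], [0.6451, 0.1618]), ([425, 258], [0.6576, 0.2858]), ([419, 217], [0.484, 0.3091])]
[420.3 215.9]
[426.3 258.6]
[362.9 255.3]
[365.7 213.6]
```

```bash
python3 - <<'E'
from h import *
go(.474,-.184,.16,8.35,.047)
E
```

```text
17 rows  dw=-57.4
{"tx":-0.0299,"ty":-0.0352,"tz":0.0039,"twist":0.0375},{"tx":-0.0319,"ty":-0.0333,"tz":0.0039,"twist":0.0375},{"tx":-0.0338,"ty":-0.0314,"tz":0.0039,"twist":0.0375},{"tx":-0.0356,"ty":-0.0294,"tz":0.0039,"twist":0.0375},{"tx":-0.0372,"ty":-0.0272,"tz":0.0039,"twist":0.0375},{"tx":-0.0388,"ty":-0.0250,"tz":0.0039,"twist":0.0375},{"tx":-0.0402,"ty":-0.0227,"tz":0.0039,"twist":0.0375},{"tx":-0.0415,"ty":-0.0202,"tz":0.0039,"twist":0.0375},{"tx":-0.0426,"ty":-0.0178,"tz":0.0039,"twist":0.0375},{"tx":-0.0435,"ty":-0.0152,"tz":0.0039,"twist":0.0375},{"tx":-0.0444,"ty":-0.0126,"tz":0.0039,"twist":0.0375},{"tx":-0.0450,"ty":-0.0100,"tz":0.0039,"twist":0.0375},{"tx":-0.0455,"ty":-0.0073,"tz":0.0039,"twist":0.0375},{"tx":-0.0459,"ty":-0.0047,"tz":0.0039,"twist":0.0375},{"tx":-0.0461,"ty":-0.0019,"tz":0.0039,"twist":0.0375},{"tx":-0.0461,"ty":0.0008,"tz":0.0039,"twist":0.0375},{"tx":-0.0460,"ty":0.0035,"tz":0.0039,"twist":0.0375}
```

Request:
{"api": "move_arm", "payload": {
  "motion": [
    {"tx": -0.03,"ty": -0.035,"tz": 0.004,"twist": 0.0375},
    {"tx": -0.032,"ty": -0.033,"tz": 0.004,"twist": 0.0375},
    {"tx": -0.034,"ty": -0.031,"tz": 0.004,"twist": 0.0375},
    {"tx": -0.036,"ty": -0.029,"tz": 0.004,"twist": 0.0375},
    {"tx": -0.037,"ty": -0.027,"tz": 0.004,"twist": 0.0375},
    {"tx": -0.039,"ty": -0.025,"tz": 0.004,"twist": 0.0375},
    {"tx": -0.04,"ty": -0.023,"tz": 0.004,"twist": 0.0375},
    {"tx": -0.0415,"ty": -0.02,"tz": 0.004,"twist": 0.0375},
    {"tx": -0.0425,"ty": -0.018,"tz": 0.004,"twist": 0.0375},
    {"tx": -0.0435,"ty": -0.015,"tz": 0.004,"twist": 0.0375},
    {"tx": -0.0445,"ty": -0.0125,"tz": 0.004,"twist": 0.0375},
    {"tx": -0.045,"ty": -0.01,"tz": 0.004,"twist": 0.0375}
  ],
  "gripper": 0.1
}}

```text
clock: 2.5
position: [0.412, 0.0369, 0.179]
ee_rot: [1.685, 2.65, 0.002]
force: [0.8, 0.1, 0.7]
width: 0.454
gripper_force: 0.0
```

Request:
{"api": "move_arm", "payload": {
  "motion": [
    {"tx": -0.0455,"ty": -0.007,"tz": 0.004,"twist": 0.0375},
    {"tx": -0.046,"ty": -0.005,"tz": 0.004,"twist": 0.0375},
    {"tx": -0.046,"ty": -0.002,"tz": 0.004,"twist": 0.0375},
    {"tx": -0.046,"ty": 0.001,"tz": 0.004,"twist": 0.0375},
    {"tx": -0.046,"ty": 0.0035,"tz": 0.004,"twist": 0.0375},
    {"tx": 0},
    {"tx": 0}
  ]
}}

```text
invalid input
```

```bash
python3 - <<'E'
from h import *
p,w,s=pose();print(p,w,s["clock"],s["joints"].round(3),s["width"],s["force"])
go(.474,-.184,.022,8.35,.03)
E
```

```text
[0.41201318 0.03691754 0.17901254] 25.096038388570324 2.5 [-0.597  0.139  0.429  2.147 -0.076  0.868  0.315] 0.45446893408057626 [0.82367724 0.08477342 0.71237936]
10 rows  dw=-16.7
{"tx":-0.0226,"ty":-0.0038,"tz":0.0157,"twist":0.0186},{"tx":-0.0227,"ty":-0.0031,"tz":0.0157,"twist":0.0186},{"tx":-0.0228,"ty":-0.0024,"tz":0.0157,"twist":0.0186},{"tx":-0.0229,"ty":-0.0018,"tz":0.0157,"twist":0.0186},{"tx":-0.0229,"ty":-0.0011,"tz":0.0157,"twist":0.0186},{"tx":-0.0229,"ty":-0.0004,"tz":0.0157,"twist":0.0186},{"tx":-0.0229,"ty":0.0003,"tz":0.0157,"twist":0.0186},{"tx":-0.0229,"ty":0.0009,"tz":0.0157,"twist":0.0186},{"tx":-0.0229,"ty":0.0016,"tz":0.0157,"twist":0.0186},{"tx":-0.0228,"ty":0.0023,"tz":0.0157,"twist":0.0186}
```

Request:
{"api": "move_arm", "payload": {
  "motion": [
    {"tx": -0.0455,"ty": -0.007,"tz": 0.004,"twist": 0.0375},
    {"tx": -0.046,"ty": -0.005,"tz": 0.004,"twist": 0.0375},
    {"tx": -0.046,"ty": -0.002,"tz": 0.004,"twist": 0.0375},
    {"tx": -0.046,"ty": 0.001,"tz": 0.004,"twist": 0.0375},
    {"tx": -0.046,"ty": 0.0035,"tz": 0.004,"twist": 0.0375},
    {"tx": 0.0,"ty": 0.0,"tz": 0.0,"twist": 0.0},
    {"tx": 0.0,"ty": 0.0,"tz": 0.0,"twist": 0.0}
  ]
}}

```text
clock: 3.2
position: [0.4753, -0.1841, 0.1585]
ee_rot: [-2.057, -2.374, 0.001]
force: [0.9, 1.1, -0.0]
width: 0.453
gripper_force: 0.0
```

```bash
python3 - <<'E'
from h import *
p,w,s=pose();print(p,w,s["clock"],s["joints"].round(3),s["width"],s["force"])
go(.474,-.184,.022,8.35,.03)
E
```

```text
[ 0.47531333 -0.184065    0.15851007] 8.191563356033896 3.2 [-0.184  0.351  0.585  1.972 -0.247  0.888  0.673] 0.4525517594067608 [ 0.92613007  1.12153251 -0.03639357]
5 rows  dw=0.2
{"tx":0.0001,"ty":-0.0003,"tz":0.0273,"twist":-0.0004},{"tx":0.0001,"ty":-0.0003,"tz":0.0273,"twist":-0.0004},{"tx":0.0001,"ty":-0.0003,"tz":0.0273,"twist":-0.0004},{"tx":0.0001,"ty":-0.0003,"tz":0.0273,"twist":-0.0004},{"tx":0.0001,"ty":-0.0003,"tz":0.0273,"twist":-0.0004}
```

Request:
{"api": "move_arm", "payload": {
  "motion": [
    {"tx": 0.0,"ty": -0.0015,"tz": 0.027,"twist": -0.002},
    {"tx": 0.0,"ty": 0.0,"tz": 0.027,"twist": 0.0},
    {"tx": 0.0,"ty": 0.0,"tz": 0.027,"twist": 0.0},
    {"tx": 0.0,"ty": 0.0,"tz": 0.027,"twist": 0.0},
    {"tx": 0.0,"ty": 0.0,"tz": 0.0285,"twist": 0.0},
    {"tx": 0.0,"ty": 0.0,"tz": 0.0,"twist": 0.0},
    {"tx": 0.0,"ty": 0.0,"tz": 0.0,"twist": 0.0}
  ]
}}

```text
clock: 3.9
position: [0.4739, -0.182, 0.0226]
ee_rot: [-2.048, -2.381, -0.0]
force: [0.2, 0.3, 0.7]
width: 0.45
gripper_force: 0.0
```

Request:
{"api": "move_arm", "payload": {
  "motion": [
    {"tx": 0.0,"ty": 0.0,"tz": 0.0,"twist": 0.0},
    {"tx": 0.0,"ty": 0.0,"tz": 0.0,"twist": 0.0},
    {"tx": 0.0,"ty": 0.0,"tz": 0.0,"twist": 0.0},
    {"tx": 0.0,"ty": 0.0,"tz": 0.0,"twist": 0.0},
    {"tx": 0.0,"ty": 0.0,"tz": 0.0,"twist": 0.0}
  ],
  "gripper": 1.0,
  "squeeze": 25
}}

```text
clock: 4.4
position: [0.4745, -0.183, 0.0229]
ee_rot: [2.05, 2.38, 0.001]
force: [-1.0, 1.0, 7.3]
width: 0.173
gripper_force: 25.0
```

```bash
python3 - <<'E'
from m import *
p,w,s=pose();print(p,w,s["width"]*92,s["gripper_force"],s["force"],s["ft_torque"])
for n,b in(("scene",(155,200,255,260)),("top",(390,250,480,310))):
    im=arm.get_image(n)[b[1]:b[3],b[0]:b[2]];cv2.imwrite(f"pics/g_{n}.png",cv2.resize(im,(390,300) if n=="top" else (400,300),interpolation=cv2.INTER_CUBIC)[:,:,::-1])
a=cv2.imread("pics/g_scene.png");b=cv2.imread("pics/g_top.png");cv2.imwrite("pics/g.png",np.hstack([a,b]))
E
```

```text
[ 0.47448602 -0.18302827  0.022896  ] 8.521294151029771 15.957581237829965 25.00099092721939 [-1.04104959  0.95811765  7.31415794] [ 0.11431645  0.27833355 -0.0518926 ]
```

View pics/g.png

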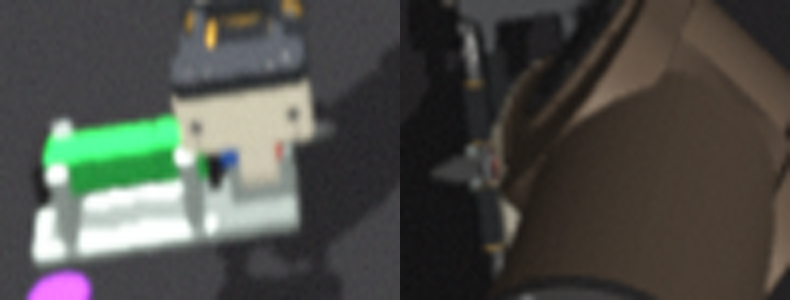

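Request:
{"api": "move_arm", "payload": {
  "motion": [
    {"tx": 0.003,"ty": 0.0,"tz": 0.0,"twist": 0.0},
    {"tx": 0.006,"ty": 0.0,"tz": 0.0,"twist": 0.0},
    {"tx": 0.008,"ty": 0.0,"tz": 0.0,"twist": 0.0},
    {"tx": 0.008,"ty": 0.0,"tz": 0.0,"twist": 0.0},
    {"tx": 0.01,"ty": 0.0,"tz": 0.0,"twist": 0.0},
    {"tx": 0.01,"ty": 0.0,"tz": 0.0,"twist": 0.0},
    {"tx": 0.01,"ty": 0.0,"tz": 0.0,"twist": 0.0},
    {"tx": 0.01,"ty": 0.0,"tz": 0.0,"twist": 0.0},
    {"tx": 0.0,"ty": 0.0,"tz": 0.0,"twist": 0.0},
    {"tx": 0.0,"ty": 0.0,"tz": 0.0,"twist": 0.0}
  ]
}}

```text
clock: 5.5
position: [0.4643, -0.1184, 0.0221]
ee_rot: [-2.049, -2.381, 0.0]
force: [0.2, 0.4, -0.6]
width: 0.17
gripper_force: 25.0
```

```bash
python3 - <<'E'
from m import *
p,w,s=pose();print(p,w,s["joints"].round(3),s["width"]*92,s["gripper_force"],s["force"],s["ft_torque"])
im=arm.get_image("scene")
print(on("scene",soft(im,(160,200,200,255),green)[0],.043))
cv2.imwrite("pics/g2.png",cv2.resize(im[200:260,155:275],(800,400),interpolation=cv2.INTER_CUBIC)[:,:,::-1])
E
```

```text
[ 0.46425112 -0.11837274  0.02212373] 8.571684019287762 [-0.197  0.526  0.451  2.156 -0.434  0.547  0.727] 15.619703908407296 24.99985881149769 [ 0.18050361  0.40868765 -0.63205215] [-0.08945333  0.03548141  0.01984492]
[ 0.48511058 -0.26708549  0.043     ]
```

View pics/g2.png

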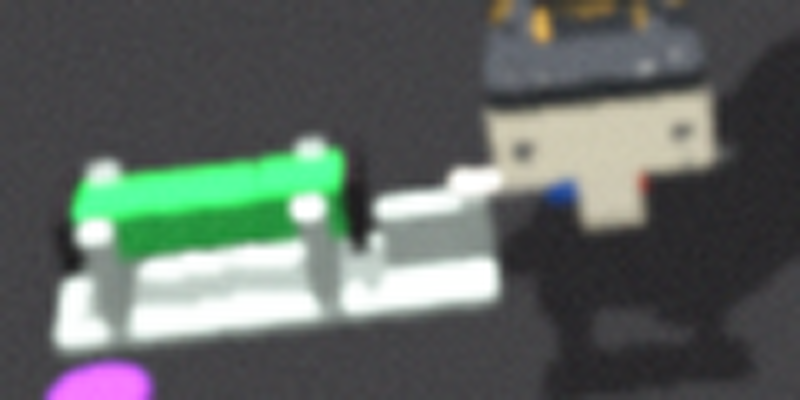

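Request:
{"api": "move_arm", "payload": {
  "motion": [
    {"tx": 0.0,"ty": 0.0,"tz": -0.003,"twist": 0.08},
    {"tx": 0.0,"ty": 0.0,"tz": 0.0,"twist": 0.08},
    {"tx": 0.0,"ty": 0.0,"tz": 0.0,"twist": 0.08},
    {"tx": 0.0,"ty": 0.0,"tz": 0.0,"twist": 0.08},
    {"tx": 0.0,"ty": 0.0,"tz": 0.0,"twist": 0.08},
    {"tx": 0.0,"ty": 0.0,"tz": 0.0,"twist": 0.08},
    {"tx": 0.0,"ty": 0.0,"tz": 0.0,"twist": 0.08},
    {"tx": 0.0,"ty": 0.0,"tz": 0.0,"twist": 0.08},
    {"tx": 0.0,"ty": 0.0,"tz": 0.0,"twist": 0.08},
    {"tx": 0.0,"ty": 0.0,"tz": 0.0,"twist": 0.08},
    {"tx": 0.0,"ty": 0.0,"tz": 0.0,"twist": 0.08},
    {"tx": 0.0,"ty": 0.0,"tz": 0.0,"twist": 0.08}
  ]
}}

```text
clock: 6.75
position: [0.4645, -0.1193, 0.0253]
ee_rot: [3.125, 0.323, 0.0]
force: [1.3, 0.1, -1.3]
width: 0.174
gripper_force: 25.0
```

Request:
{"api": "move_arm", "payload": {
  "motion": [
    {"tx": 0.0,"ty": 0.0,"tz": 0.0,"twist": 0.08},
    {"tx": 0.0,"ty": 0.0,"tz": 0.0,"twist": 0.08},
    {"tx": 0.0,"ty": 0.0,"tz": 0.0,"twist": 0.08},
    {"tx": 0.0,"ty": 0.0,"tz": 0.0,"twist": 0.08},
    {"tx": 0.0,"ty": 0.0,"tz": 0.0,"twist": 0.08},
    {"tx": 0.0,"ty": 0.0,"tz": 0.0,"twist": 0.08},
    {"tx": 0.0,"ty": 0.0,"tz": 0.0,"twist": 0.08},
    {"tx": 0.0,"ty": 0.0,"tz": 0.0,"twist": 0.08},
    {"tx": 0.0,"ty": 0.0,"tz": 0.0,"twist": 0.08},
    {"tx": 0.0,"ty": 0.0,"tz": 0.0,"twist": 0.08},
    {"tx": 0.0,"ty": 0.0,"tz": 0.0,"twist": 0.08},
    {"tx": 0.0,"ty": 0.0,"tz": 0.0,"twist": 0.08}
  ]
}}

```text
clock: 7.95
position: [0.4645, -0.1192, 0.0252]
ee_rot: [2.499, -1.903, 0.0]
force: [-1.1, 0.3, -0.3]
width: 0.171
gripper_force: 25.0
```

Request:
{"api": "move_arm", "payload": {
  "motion": [
    {"tx": 0.0,"ty": 0.0,"tz": 0.0,"twist": 0.08},
    {"tx": 0.0,"ty": 0.0,"tz": 0.003,"twist": 0.0},
    {"tx": 0.0,"ty": 0.0,"tz": 0.0,"twist": 0.0},
    {"tx": 0.0,"ty": 0.0,"tz": 0.0,"twist": 0.0}
  ]
}}

```text
clock: 8.35
position: [0.4643, -0.1189, 0.0221]
ee_rot: [2.383, -2.047, -0.0]
force: [0.3, -0.3, -0.2]
width: 0.173
gripper_force: 25.0
```

```bash
python3 - <<'E'
from m import *
p,w,s=pose();print(p,w,s["joints"].round(3),s["width"]*92,s["gripper_force"],s["force"],s["ft_torque"])
im=arm.get_image("scene")
print(on("scene",soft(im,(160,200,200,255),green)[0],.043))
t=arm.get_image("top");print(on("top",soft(t,(430,255,480,305),green)[0],.052))
cv2.imwrite("pics/g3.png",np.vstack([cv2.resize(im[200:260,155:275],(600,300),interpolation=cv2.INTER_CUBIC),cv2.resize(t[250:310,370:490],(600,300),interpolation=cv2.INTER_CUBIC)])[:,:,::-1])
E
```

```text
[ 0.4643238  -0.11893434  0.02212688] -171.33209879046277 [-0.638  0.888  1.241  2.186 -1.104  0.965 -1.709] 15.910514790524065 24.99992474913597 [ 0.31618293 -0.27216338 -0.2028165 ] [ 0.03500671  0.17957891 -0.01220737]
[ 0.48507192 -0.2671125   0.043     ]
[ 0.48770732 -0.27840033  0.052     ]
```

View pics/g3.png

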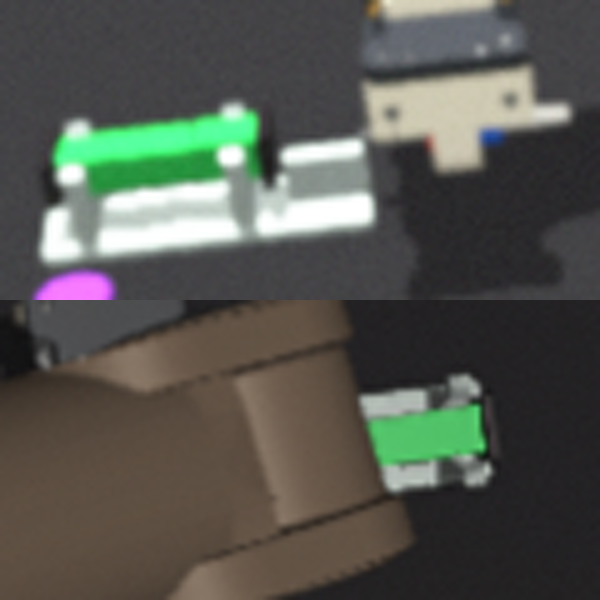

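Request:
{"api": "move_arm", "payload": {
  "motion": [
    {"tx": 0.01,"ty": 0.0,"tz": 0.0,"twist": 0.0},
    {"tx": 0.01,"ty": 0.0,"tz": 0.0,"twist": 0.0},
    {"tx": 0.01,"ty": 0.0,"tz": 0.0,"twist": 0.0},
    {"tx": 0.0,"ty": 0.0,"tz": 0.0,"twist": 0.0}
  ],
  "squeeze": 40
}}

```text
clock: 8.85
position: [0.4691, -0.1506, 0.0226]
ee_rot: [2.378, -2.052, 0.002]
force: [0.0, 0.2, -0.9]
width: 0.172
gripper_force: 40.0
```

Request:
{"api": "move_arm", "payload": {
  "motion": [
    {"tx": 0.005,"ty": 0.0,"tz": 0.0,"twist": 0.0},
    {"tx": 0.005,"ty": 0.0,"tz": 0.0,"twist": 0.0},
    {"tx": 0.005,"ty": 0.0,"tz": 0.0,"twist": 0.0},
    {"tx": 0.0,"ty": 0.0,"tz": 0.0,"twist": 0.0}
  ]
}}

```text
clock: 9.25
position: [0.4692, -0.1521, 0.0208]
ee_rot: [-2.375, 2.035, 0.029]
force: [-5.4, 39.1, 25.5]
width: 0.175
gripper_force: 40.0
```

```bash
python3 - <<'E'
from m import *
p,w,s=pose();print(p,w,s["width"]*92,s["gripper_force"],s["force"],s["ft_torque"])
im=arm.get_image("scene");print(on("scene",soft(im,(160,200,200,255),green)[0],.043))
E
```

```text
[ 0.46922701 -0.15207506  0.02083654] -171.16280492715697 16.08327725007566 40.00437185168266 [-5.44550528 39.10785394 25.50136963] [ 8.40418839  1.49799012 -0.04229646]
[ 0.48510924 -0.26709652  0.043     ]
```

Request:
{"api": "move_arm", "payload": {
  "motion": [
    {"tx": -0.01,"ty": 0.0,"tz": 0.0,"twist": 0.0},
    {"tx": -0.015,"ty": 0.0,"tz": 0.0,"twist": 0.0},
    {"tx": -0.02,"ty": 0.0,"tz": 0.0,"twist": 0.0},
    {"tx": 0.0,"ty": 0.0,"tz": 0.0,"twist": 0.0},
    {"tx": 0.0,"ty": 0.0,"tz": 0.0,"twist": 0.0}
  ]
}}

```text
clock: 9.8
position: [0.4645, -0.1187, 0.0222]
ee_rot: [2.381, -2.049, 0.0]
force: [0.5, 0.2, -0.9]
width: 0.17
gripper_force: 40.0
```

```bash
python3 - <<'E'
from m import *
p,w,s=pose();print(p,w,s["width"]*92,s["gripper_force"],s["force"],s["ft_torque"])
im=arm.get_image("scene")
g=lambda a:soft(im,a,green)[0]
print(g((160,200,220,255)))
for q,P in dict(hc=[.4848,-.26,.041],mouth=[.4848-.055*.1452,-.26+.055*.9894,.041],tcp=p).items(): print(q,px("scene",P).round(1),px("top",P).round(1))
cv2.imwrite("pics/g4.png",cv2.resize(im[195:255,155:275],(800,400),interpolation=cv2.INTER_CUBIC)[:,:,::-1])
E
```

```text
[ 0.46446852 -0.11870729  0.02223489] -171.42526463883758 15.678020290875963 39.999833554029465 [ 0.54260075  0.15244769 -0.86356507] [ 0.07676147  0.1150872  -0.02087361]
[186.23784092 229.44983266]
hc [186.9 230.4] [446.7 278. ]
mouth [209.6 227.8] [425.2 280.9]
tcp [246.1 230.2] [389.3 285.6]
```

View pics/g4.png

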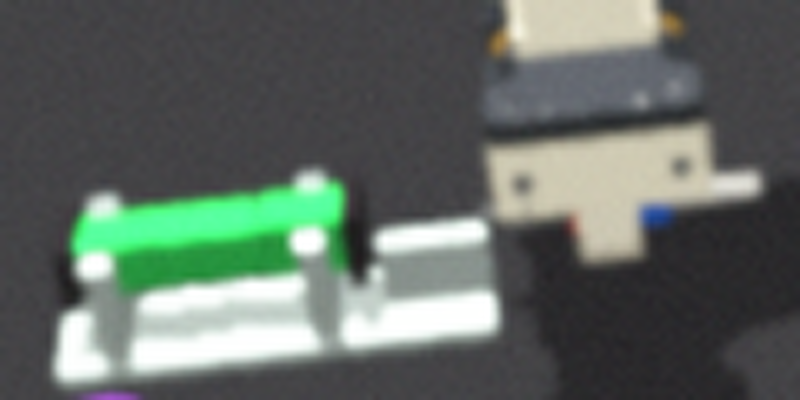

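Request:
{"api": "move_arm", "payload": {
  "motion": [
    {"tx": 0.01,"ty": 0.0,"tz": -0.0013,"twist": 0.0},
    {"tx": 0.01,"ty": 0.0,"tz": 0.0,"twist": 0.0},
    {"tx": 0.006,"ty": 0.0,"tz": 0.0,"twist": 0.0},
    {"tx": 0.004,"ty": 0.0,"tz": 0.0,"twist": 0.0},
    {"tx": 0.004,"ty": 0.0,"tz": 0.0,"twist": 0.0},
    {"tx": 0.0,"ty": 0.0,"tz": 0.0,"twist": 0.0},
    {"tx": 0.0,"ty": 0.0,"tz": 0.0,"twist": 0.0}
  ]
}}

```text
clock: 10.55
position: [0.4694, -0.1523, 0.0235]
ee_rot: [-2.38, 2.05, 0.0]
force: [0.4, 0.4, -0.3]
width: 0.172
gripper_force: 40.0
```

Request:
{"api": "move_arm", "payload": {
  "motion": [
    {"tx": 0.003,"ty": 0.0,"tz": 0.0,"twist": 0.0},
    {"tx": 0.0,"ty": 0.0,"tz": 0.0,"twist": 0.0},
    {"tx": 0.0,"ty": 0.0,"tz": 0.0,"twist": 0.0}
  ]
}}

```text
clock: 10.85
position: [0.4699, -0.1553, 0.0235]
ee_rot: [-2.38, 2.05, 0.0]
force: [-0.0, 0.2, -0.4]
width: 0.171
gripper_force: 40.0
```

```bash
python3 - <<'E'
from m import *
p,w,s=pose();print(p,w,s["width"]*92,s["gripper_force"],s["force"],s["ft_torque"])
im=arm.get_image("scene");print(soft(im,(160,200,220,255),green)[0])
E
```

```text
[ 0.46987976 -0.15526755  0.02351175] -171.47078963630787 15.755143477577981 39.999908208847046 [-6.53631889e-05  1.95548090e-01 -4.43617644e-01] [ 0.06827666  0.12018276 -0.02799325]
[186.24047151 229.45350956]
```

Request:
{"api": "move_arm", "payload": {
  "motion": [
    {"tx": 0.003,"ty": 0.0,"tz": 0.0,"twist": 0.0},
    {"tx": 0.003,"ty": 0.0,"tz": 0.0,"twist": 0.0},
    {"tx": 0.003,"ty": 0.0,"tz": 0.0,"twist": 0.0},
    {"tx": 0.0,"ty": 0.0,"tz": 0.0,"twist": 0.0}
  ]
}}

```text
clock: 11.3
position: [0.4713, -0.1649, 0.0236]
ee_rot: [2.38, -2.051, 0.001]
force: [-0.1, -0.3, -0.6]
width: 0.17
gripper_force: 40.0
```

```bash
python3 - <<'E'
from m import *
p,w,s=pose();print(p,w,s["width"]*92,s["force"],s["ft_torque"])
im=arm.get_image("scene");print(soft(im,(160,200,220,255),green)[0])
E
```

```text
[ 0.4712839  -0.16490681  0.02361849] -171.51494494198695 15.670075531021263 [-0.06943603 -0.32658488 -0.63735643] [0.0612108  0.18013489 0.02317773]
[186.22514829 229.46405346]
```

Request:
{"api": "move_arm", "payload": {
  "motion": [
    {"tx": 0.004,"ty": 0.0,"tz": 0.0,"twist": 0.0},
    {"tx": 0.004,"ty": 0.0,"tz": 0.0,"twist": 0.0},
    {"tx": 0.004,"ty": 0.0,"tz": 0.0,"twist": 0.0},
    {"tx": 0.0,"ty": 0.0,"tz": 0.0,"twist": 0.0}
  ]
}}

```text
clock: 11.75
position: [0.4731, -0.1769, 0.0236]
ee_rot: [2.379, -2.051, 0.001]
force: [-0.6, -0.5, -0.1]
width: 0.172
gripper_force: 40.0
```

Request:
{"api": "move_arm", "payload": {
  "motion": [
    {"tx": 0.003,"ty": 0.0,"tz": 0.0,"twist": 0.0},
    {"tx": 0.003,"ty": 0.0,"tz": 0.0,"twist": 0.0},
    {"tx": 0.003,"ty": 0.0,"tz": 0.0,"twist": 0.0},
    {"tx": 0.0,"ty": 0.0,"tz": 0.0,"twist": 0.0}
  ]
}}

```text
clock: 12.15
position: [0.4744, -0.1856, 0.0236]
ee_rot: [2.38, -2.051, 0.001]
force: [0.4, 0.6, -0.3]
width: 0.17
gripper_force: 40.0
```

```bash
python3 - <<'E'
from m import *
p,w,s=pose();print(p,w,s["width"]*92,s["force"],s["ft_torque"])
im=arm.get_image("scene");print(soft(im,(160,200,220,255),green)[0])
E
```

```text
[ 0.47438244 -0.18555986  0.02360785] -171.50564874674487 15.677735737979535 [ 0.37189653  0.59027751 -0.27990522] [0.04575625 0.14760964 0.02235705]
[183.8337982  229.99433962]
```

Request:
{"api": "move_arm", "payload": {
  "motion": [
    {"tx": 0.003,"ty": 0.0,"tz": 0.0,"twist": 0.0},
    {"tx": 0.003,"ty": 0.0,"tz": 0.0,"twist": 0.0},
    {"tx": 0.0,"ty": 0.0,"tz": 0.0,"twist": 0.0}
  ]
}}

```text
clock: 12.5
position: [0.4753, -0.1915, 0.0236]
ee_rot: [2.38, -2.051, 0.001]
force: [0.1, -0.7, -0.4]
width: 0.173
gripper_force: 40.0
```

Request:
{"api": "move_arm", "payload": {
  "motion": [
    {"tx": 0.002,"ty": 0.0,"tz": 0.0,"twist": 0.0},
    {"tx": 0.0,"ty": 0.0,"tz": 0.0,"twist": 0.0}
  ]
}}

```text
clock: 12.7
position: [0.4755, -0.1932, 0.0235]
ee_rot: [2.38, -2.05, 0.0]
force: [-0.5, 0.6, -0.7]
width: 0.17
gripper_force: 40.0
```

```bash
python3 - <<'E'
from m import *
p,w,s=pose();print(p,w,s["width"]*92,s["force"],s["ft_torque"])
im=arm.get_image("scene")
cv2.imwrite("pics/g5.png",cv2.resize(im[195:255,145:265],(800,400),interpolation=cv2.INTER_CUBIC)[:,:,::-1])
E
```

```text
[ 0.47552841 -0.19316575  0.02354541] -171.4870204199952 15.643606845873547 [-0.485274    0.58550263 -0.69814487] [ 0.09714732  0.13709879 -0.0312404 ]
```

View pics/g5.png

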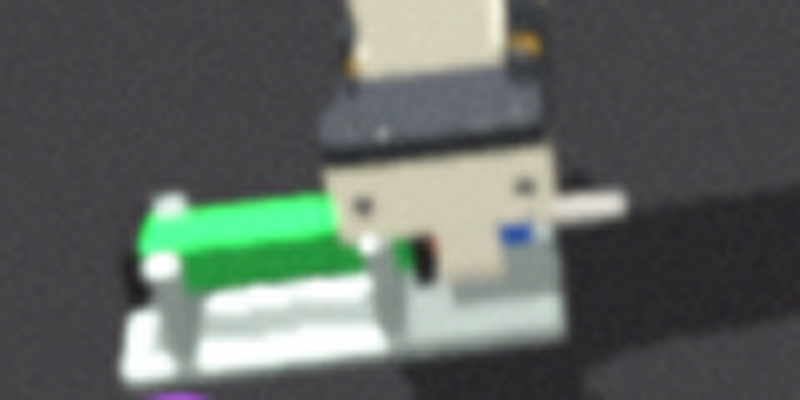

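Request:
{"api": "move_arm", "payload": {
  "motion": [
    {"tx": 0.002,"ty": 0.0,"tz": 0.0,"twist": 0.0},
    {"tx": 0.0,"ty": 0.0,"tz": 0.0,"twist": 0.0}
  ]
}}

```text
clock: 12.95
position: [0.4758, -0.1949, 0.0235]
ee_rot: [-2.38, 2.05, 0.0]
force: [-0.8, 0.5, -0.4]
width: 0.17
gripper_force: 40.0
```

Request:
{"api": "move_arm", "payload": {
  "motion": [
    {"tx": 0.0015,"ty": 0.0,"tz": 0.0,"twist": 0.0},
    {"tx": 0.0,"ty": 0.0,"tz": 0.0,"twist": 0.0}
  ]
}}

```text
clock: 13.15
position: [0.476, -0.1965, 0.0235]
ee_rot: [-2.38, 2.05, 0.0]
force: [0.6, -0.1, -0.7]
width: 0.165
gripper_force: 40.0
```

Request:
{"api": "move_arm", "payload": {
  "motion": [
    {"tx": 0.001,"ty": 0.0,"tz": 0.0,"twist": 0.0},
    {"tx": 0.0,"ty": 0.0,"tz": 0.0,"twist": 0.0}
  ]
}}

```text
clock: 13.35
position: [0.4762, -0.1975, 0.0235]
ee_rot: [-2.38, 2.05, -0.0]
force: [1.4, 1.0, -1.3]
width: 0.17
gripper_force: 40.0
```

Request:
{"api": "move_arm", "payload": {
  "motion": [
    {"tx": 0.0015,"ty": 0.0,"tz": 0.0,"twist": 0.0},
    {"tx": 0.0,"ty": 0.0,"tz": 0.0,"twist": 0.0}
  ]
}}

```text
clock: 13.55
position: [0.4764, -0.1991, 0.0236]
ee_rot: [2.38, -2.05, 0.0]
force: [0.5, 1.4, -1.3]
width: 0.169
gripper_force: 40.0
```

Request:
{"api": "move_arm", "payload": {
  "motion": [
    {"tx": 0.0015,"ty": 0.0,"tz": 0.0,"twist": 0.0},
    {"tx": 0.0,"ty": 0.0,"tz": 0.0,"twist": 0.0}
  ]
}}

```text
clock: 13.75
position: [0.4766, -0.2002, 0.0235]
ee_rot: [-2.38, 2.05, 0.0]
force: [-0.3, 1.5, 0.2]
width: 0.171
gripper_force: 40.0
```

Request:
{"api": "move_arm", "payload": {
  "motion": [
    {"tx": 0.001,"ty": 0.0,"tz": 0.0,"twist": 0.0},
    {"tx": 0.0,"ty": 0.0,"tz": 0.0,"twist": 0.0}
  ]
}}

```text
clock: 13.95
position: [0.4766, -0.2003, 0.0234]
ee_rot: [-2.38, 2.049, 0.003]
force: [-0.1, 5.4, 2.6]
width: 0.171
gripper_force: 40.0
```

Request:
{"api": "move_arm", "payload": {
  "motion": [
    {"tx": 0.002,"ty": 0.0,"tz": 0.0,"twist": 0.0},
    {"tx": 0.002,"ty": 0.0,"tz": 0.0,"twist": 0.0},
    {"tx": 0.0,"ty": 0.0,"tz": 0.0,"twist": 0.0}
  ]
}}

```text
clock: 14.25
position: [0.4766, -0.2004, 0.0229]
ee_rot: [-2.378, 2.044, 0.012]
force: [-4.1, 19.1, 11.1]
width: 0.169
gripper_force: 40.0
```

Request:
{"api": "move_arm", "payload": {
  "motion": [
    {"tx": 0.002,"ty": 0.0,"tz": 0.0,"twist": 0.0},
    {"tx": 0.0,"ty": 0.0,"tz": 0.0,"twist": 0.0},
    {"tx": 0.0,"ty": 0.0,"tz": 0.0,"twist": 0.0}
  ]
}}

```text
clock: 14.55
position: [0.4766, -0.2004, 0.0228]
ee_rot: [-2.377, 2.041, 0.017]
force: [-4.7, 26.1, 17.9]
width: 0.169
gripper_force: 40.0
```

```bash
python3 - <<'E'
from m import *
p,w,s=pose();print(p,w,s["width"]*92,s["force"],s["ft_torque"])
im=arm.get_image("scene")
cv2.imwrite("pics/g6.png",cv2.resize(im[195:255,145:265],(800,400),interpolation=cv2.INTER_CUBIC)[:,:,::-1])
E
```

```text
[ 0.47660042 -0.2004386   0.022826  ] -171.30188963721548 15.59347537499751 [-4.67577764 26.06016597 17.88813302] [5.39945277e+00 1.17766522e+00 2.30690133e-03]
```

View pics/g6.png

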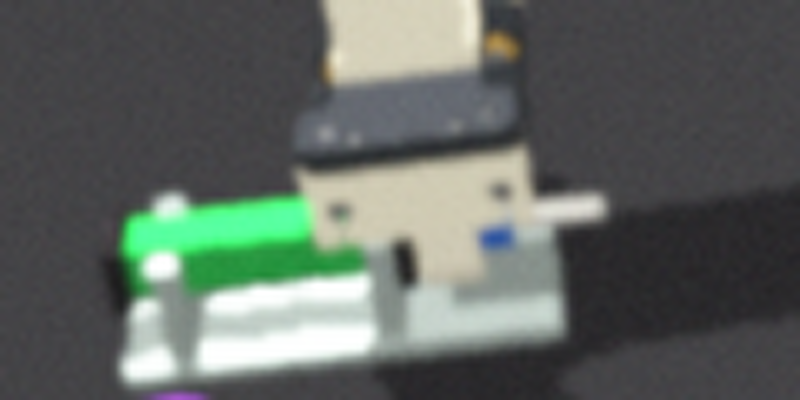

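Request:
{"api": "move_arm", "payload": {
  "motion": [
    {"tx": -0.006,"ty": 0.0,"tz": 0.0,"twist": 0.0},
    {"tx": 0.0,"ty": 0.0,"tz": 0.0,"twist": 0.0}
  ]
}}

```text
clock: 14.8
position: [0.4767, -0.2003, 0.0234]
ee_rot: [-2.381, 2.049, 0.001]
force: [-0.5, 6.2, 0.3]
width: 0.173
gripper_force: 40.0
```

Request:
{"api": "move_arm", "payload": {
  "motion": [
    {"tx": 0.0,"ty": 0.0,"tz": 0.0,"twist": 0.0},
    {"tx": 0.0,"ty": 0.0,"tz": 0.0,"twist": 0.0},
    {"tx": 0.0,"ty": 0.0,"tz": -0.02,"twist": 0.0},
    {"tx": 0.0,"ty": 0.0,"tz": -0.04,"twist": 0.0},
    {"tx": 0.0,"ty": 0.0,"tz": -0.04,"twist": 0.0},
    {"tx": 0.04,"ty": 0.0,"tz": 0.0,"twist": 0.0},
    {"tx": 0.04,"ty": 0.0,"tz": 0.0,"twist": 0.0},
    {"tx": 0.04,"ty": 0.0,"tz": 0.0,"twist": 0.0},
    {"tx": 0.04,"ty": 0.0,"tz": 0.0,"twist": 0.0},
    {"tx": 0.0,"ty": 0.0,"tz": 0.0,"twist": 0.0}
  ],
  "gripper": 0.1
}}

```text
clock: 15.8
position: [0.4989, -0.3669, 0.1246]
ee_rot: [2.371, -2.055, 0.007]
force: [-0.5, -0.2, 0.8]
width: 0.447
gripper_force: 0.0
```

```bash
python3 - <<'E'
from m import *
p,w,s=pose();print(p,w,s["width"]*92,s["force"],s["joints"].round(2))
im=arm.get_image("scene");t=arm.get_image("top")
for n,i,b in(("scene",im,(145,210,250,255)),("top",t,(395,255,480,305))):
    P={k:on(n,soft(i,b,f)[0],.048 if n=="top" else .043) for k,f in(("red",red),("blue",blue),("green",green))}
    print(n,{k:v.round(4).tolist() for k,v in P.items()},[round(np.hypot(*(P[k]-P["green"])[:2]),4) for k in("red","blue")])
cv2.imwrite("pics/g7.png",np.vstack([cv2.resize(im[195:255,145:265],(600,300),interpolation=cv2.INTER_CUBIC),cv2.resize(t[250:310,370:490],(600,300),interpolation=cv2.INTER_CUBIC)])[:,:,::-1])
E
```

```text
[ 0.49892623 -0.36693458  0.12463249] -171.84646862677042 41.16103456346843 [-0.53328721 -0.15760691  0.77826243] [-0.14  0.81  1.18  1.77 -0.82  1.15 -1.7 ]
scene {'red': [0.4815, -0.2045, 0.043], 'blue': [0.4786, -0.1859, 0.043], 'green': [0.4856, -0.268, 0.043]} [np.float64(0.0637), np.float64(0.0824)]
top {'red': [nan, nan, nan], 'blue': [nan, nan, nan], 'green': [nan, nan, nan]} [np.float64(nan), np.float64(nan)]m.py:4: RuntimeWarning: invalid value encountered in divide
  return np.array([(w*xs).sum(),(w*ys).sum()])/w.sum(),w,xs,ys
```

View pics/g7.png

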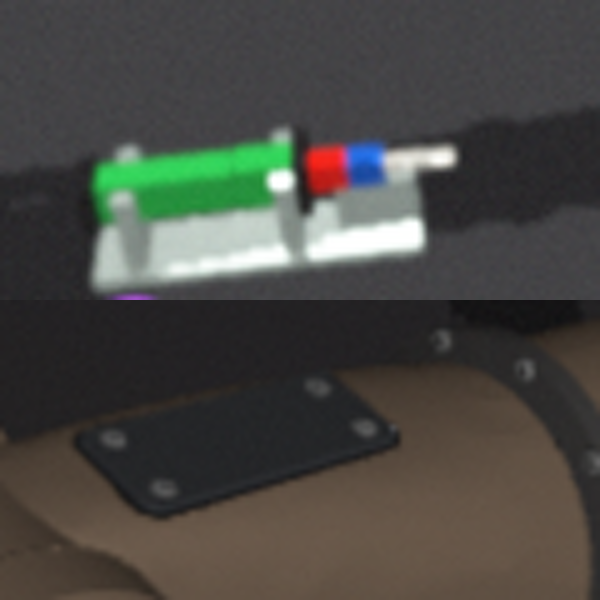

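Request:
{"api": "move_arm", "payload": {
  "motion": [
    {"tx": 0.0,"ty": 0.0,"tz": -0.005,"twist": -0.0835},
    {"tx": 0.0,"ty": 0.0,"tz": 0.0,"twist": -0.0835},
    {"tx": 0.0,"ty": 0.0,"tz": 0.0,"twist": -0.0835},
    {"tx": 0.0,"ty": 0.0,"tz": 0.0,"twist": -0.0835},
    {"tx": 0.0,"ty": 0.0,"tz": 0.0,"twist": -0.0835},
    {"tx": 0.0,"ty": 0.0,"tz": 0.0,"twist": -0.0835},
    {"tx": 0.0,"ty": 0.0,"tz": 0.0,"twist": -0.0835},
    {"tx": 0.0,"ty": 0.0,"tz": 0.0,"twist": -0.0835},
    {"tx": 0.0,"ty": 0.0,"tz": 0.0,"twist": -0.0835},
    {"tx": 0.0,"ty": 0.0,"tz": 0.0,"twist": -0.0835},
    {"tx": 0.0,"ty": 0.0,"tz": 0.0,"twist": -0.0835},
    {"tx": 0.0,"ty": 0.0,"tz": 0.0,"twist": -0.0835}
  ]
}}

```text
clock: 17.1
position: [0.5006, -0.3582, 0.1284]
ee_rot: [-3.131, -0.249, 0.0]
force: [-0.5, -0.1, 0.5]
width: 0.448
gripper_force: 0.0
```

Request:
{"api": "move_arm", "payload": {
  "motion": [
    {"tx": 0.0,"ty": 0.0,"tz": 0.0,"twist": -0.0835},
    {"tx": 0.0,"ty": 0.0,"tz": 0.0,"twist": -0.0835},
    {"tx": 0.0,"ty": 0.0,"tz": 0.0,"twist": -0.0835},
    {"tx": 0.0,"ty": 0.0,"tz": 0.0,"twist": -0.0835},
    {"tx": 0.0,"ty": 0.0,"tz": 0.0,"twist": -0.0835},
    {"tx": 0.0,"ty": 0.0,"tz": 0.0,"twist": -0.0835},
    {"tx": 0.0,"ty": 0.0,"tz": 0.0,"twist": -0.0835},
    {"tx": 0.0,"ty": 0.0,"tz": 0.0,"twist": -0.0835},
    {"tx": 0.0,"ty": 0.0,"tz": 0.0,"twist": -0.0835},
    {"tx": 0.0,"ty": 0.0,"tz": 0.0,"twist": -0.0835},
    {"tx": 0.0,"ty": 0.0,"tz": 0.0,"twist": -0.0835},
    {"tx": 0.0,"ty": 0.0,"tz": 0.0,"twist": -0.0835}
  ]
}}

```text
clock: 18.3
position: [0.5005, -0.3583, 0.1283]
ee_rot: [-2.034, -2.393, 0.0]
force: [0.2, 0.3, -0.3]
width: 0.452
gripper_force: 0.0
```

```bash
python3 - <<'E'
from m import *
p,w,s=pose();print(p,w,s["width"]*92,s["force"],s["joints"].round(2),s["clock"])
go(.485,-.2615,.13,8.35,.04)
E
```

```text
[ 0.50053211 -0.35832946  0.12830409] 9.273589127472587 41.561792057634065 [ 0.16232661  0.28173454 -0.29692776] [ 0.3   0.53  0.34  1.73 -0.21  0.92  0.89] 18.3
3 rows  dw=-0.9
{"tx":0.0327,"ty":0.0001,"tz":-0.0006,"twist":0.0034},{"tx":0.0327,"ty":-0.0001,"tz":-0.0006,"twist":0.0034},{"tx":0.0327,"ty":-0.0003,"tz":-0.0006,"twist":0.0034}
```

Request:
{"api": "move_arm", "payload": {
  "motion": [
    {"tx": 0.033,"ty": 0.0,"tz": 0.0,"twist": 0.01},
    {"tx": 0.033,"ty": 0.0,"tz": 0.0,"twist": 0.0},
    {"tx": 0.032,"ty": 0.0,"tz": 0.0,"twist": 0.0},
    {"tx": 0.0,"ty": 0.0,"tz": 0.03,"twist": 0.0},
    {"tx": 0.0,"ty": 0.0,"tz": 0.0,"twist": 0.0}
  ]
}}

```text
clock: 18.8
position: [0.4847, -0.2595, 0.0962]
ee_rot: [-2.054, -2.37, 0.002]
force: [-0.4, 0.1, -0.3]
width: 0.452
gripper_force: 0.0
```

```bash
python3 - <<'E'
from m import *
p,w,s=pose();print(p,w,s["width"]*92,s["force"])
go(.485,-.2615,.022,8.35,.03)
E
```

```text
[ 0.4846886  -0.25953456  0.09617147] 8.171252769508584 41.57210587557994 [-0.42841865  0.06850501 -0.32863533]
3 rows  dw=0.2
{"tx":-0.0007,"ty":0.0000,"tz":0.0247,"twist":-0.0007},{"tx":-0.0007,"ty":0.0000,"tz":0.0247,"twist":-0.0007},{"tx":-0.0007,"ty":0.0000,"tz":0.0247,"twist":-0.0007}
```

Request:
{"api": "move_arm", "payload": {
  "motion": [
    {"tx": -0.002,"ty": 0.0,"tz": 0.025,"twist": -0.002},
    {"tx": 0.0,"ty": 0.0,"tz": 0.025,"twist": 0.0},
    {"tx": 0.0,"ty": 0.0,"tz": 0.0245,"twist": 0.0},
    {"tx": 0.0,"ty": 0.0,"tz": 0.0,"twist": 0.0},
    {"tx": 0.0,"ty": 0.0,"tz": 0.0,"twist": 0.0}
  ]
}}

```text
clock: 19.3
position: [0.4865, -0.2651, 0.0246]
ee_rot: [-2.058, -2.373, 0.001]
force: [1.1, 0.5, 0.5]
width: 0.449
gripper_force: 0.0
```

Request:
{"api": "move_arm", "payload": {
  "motion": [
    {"tx": 0.0,"ty": 0.0,"tz": 0.0,"twist": 0.0},
    {"tx": 0.0,"ty": 0.0,"tz": 0.0,"twist": 0.0},
    {"tx": 0.0,"ty": 0.0,"tz": 0.0,"twist": 0.0},
    {"tx": 0.0,"ty": 0.0,"tz": 0.0,"twist": 0.0},
    {"tx": 0.0,"ty": 0.0,"tz": 0.0,"twist": 0.0}
  ],
  "gripper": 1.0,
  "squeeze": 55
}}

```text
clock: 19.8
position: [0.4871, -0.2649, 0.0251]
ee_rot: [2.057, 2.373, 0.001]
force: [-1.6, -0.2, 7.4]
width: 0.258
gripper_force: 55.0
```

```bash
python3 - <<'E'
from m import *
p,w,s=pose();print(p,w,s["width"]*92,s["force"],s["ft_torque"],s["gripper_force"])
im=arm.get_image("scene")
print([on("scene",soft(im,(145,205,250,255),f)[0],.043).round(4) for f in(red,blue)])
E
```

```text
[ 0.48706385 -0.26490457  0.0250916 ] 8.156123783275163 23.73379251991253 [-1.64890664 -0.24437999  7.38987866] [-0.01449691  0.45441382  0.07554074] 55.0015515089035
[array([ 0.4812, -0.2044,  0.043 ]), array([ 0.4766, -0.1856,  0.043 ])]
```

Request:
{"api": "move_arm", "payload": {
  "motion": [
    {"tx": 0.0,"ty": 0.0,"tz": -0.02,"twist": 0.0},
    {"tx": 0.0,"ty": 0.0,"tz": -0.025,"twist": 0.0},
    {"tx": 0.0,"ty": 0.0,"tz": -0.025,"twist": 0.0},
    {"tx": 0.0,"ty": 0.0,"tz": -0.02,"twist": 0.0},
    {"tx": 0.0,"ty": 0.0,"tz": 0.0,"twist": 0.0}
  ]
}}

```text
clock: 20.35
position: [0.4881, -0.2654, 0.1167]
ee_rot: [2.055, 2.37, 0.003]
force: [0.2, 0.4, -2.4]
width: 0.254
gripper_force: 55.0
```

```bash
python3 - <<'E'
from m import *
p,w,s=pose();print(p,w,s["width"]*92,s["force"],s["ft_torque"],s["gripper_force"])
go(.528,0.02,.10,-8.6,.04)
E
```

```text
[ 0.48811321 -0.26535089  0.1166659 ] 8.158184126401391 23.32670168126728 [ 0.1673574   0.38520026 -2.39877118] [-0.18310779 -0.04616832  0.02594345] 54.99698281288147
8 rows  dw=-16.8
{"tx":0.0346,"ty":0.0100,"tz":0.0021,"twist":0.0233},{"tx":0.0349,"ty":0.0087,"tz":0.0021,"twist":0.0233},{"tx":0.0352,"ty":0.0074,"tz":0.0021,"twist":0.0233},{"tx":0.0355,"ty":0.0061,"tz":0.0021,"twist":0.0233},{"tx":0.0357,"ty":0.0048,"tz":0.0021,"twist":0.0233},{"tx":0.0358,"ty":0.0035,"tz":0.0021,"twist":0.0233},{"tx":0.0359,"ty":0.0022,"tz":0.0021,"twist":0.0233},{"tx":0.0360,"ty":0.0009,"tz":0.0021,"twist":0.0233}
```

Request:
{"api": "move_arm", "payload": {
  "motion": [
    {"tx": 0.03,"ty": 0.01,"tz": 0.002,"twist": 0.0233},
    {"tx": 0.035,"ty": 0.009,"tz": 0.002,"twist": 0.0233},
    {"tx": 0.035,"ty": 0.0075,"tz": 0.002,"twist": 0.0233},
    {"tx": 0.0355,"ty": 0.006,"tz": 0.002,"twist": 0.0233},
    {"tx": 0.0355,"ty": 0.005,"tz": 0.002,"twist": 0.0233},
    {"tx": 0.036,"ty": 0.0035,"tz": 0.002,"twist": 0.0233},
    {"tx": 0.036,"ty": 0.002,"tz": 0.002,"twist": 0.0233},
    {"tx": 0.03,"ty": 0.001,"tz": 0.002,"twist": 0.0233},
    {"tx": 0.01,"ty": 0.0,"tz": 0.0,"twist": 0.0},
    {"tx": 0.0,"ty": 0.0,"tz": 0.0,"twist": 0.0},
    {"tx": 0.0,"ty": 0.0,"tz": 0.0,"twist": 0.0}
  ]
}}

```text
clock: 21.45
position: [0.5277, 0.0188, 0.0976]
ee_rot: [2.382, 2.048, -0.002]
force: [0.6, 0.1, -3.0]
width: 0.262
gripper_force: 55.0
```

```bash
python3 - <<'E'
from m import *
p,w,s=pose();print(p,w,s["width"]*92,s["force"],s["ft_torque"],s["gripper_force"])
im=arm.get_image("scene");t=arm.get_image("top")
print(place("scene","blade_tip"),place("top","blade_tip"),place("scene","insert"),place("top","insert"))
u=np.array([np.cos(np.radians(w+90)),np.sin(np.radians(w+90)),0])
for q,P in dict(tip=p+.1245*u+[0,0,.0159],col=p+.073*u+[0,0,.016]).items(): print(q,P.round(4),px("scene",P).round(1),px("top",P).round(1))
a=px("scene",p+.1*u+[0,0,.016]).astype(int);b=px("top",p+.1*u+[0,0,.016]).astype(int);print(a,b)
A=im[a[1]-30:a[1]+30,a[0]-40:a[0]+40];B=t[b[1]-30:b[1]+30,b[0]-40:b[0]+40]
cv2.imwrite("pics/t1.png",np.hstack([cv2.resize(A,(400,300),interpolation=cv2.INTER_CUBIC),cv2.resize(B,(400,300),interpolation=cv2.INTER_CUBIC)])[:,:,::-1])
E
```

```text
[0.52770534 0.01879787 0.09759917] -8.634372745611124 24.089811320553547 [ 0.55484336  0.05550741 -2.96579175] [-0.16216623  0.07402372 -0.04905984] 54.9969756603241
[(array([354.304, 212.4  ]), 0.66), (array([468.928, 214.8  ]), 0.54)] [(array([286.72, 252.  ]), 0.65)] [(array([333.696, 208.32 ]), 0.61)] [(array([309.504, 249.6  ]), 0.71)]
tip [0.5464 0.1419 0.1135] [353.9 210.5] [284.3 248. ]
col [0.5387 0.091  0.1136] [331.2 209.6] [305.9 251.6]
[343 210] [294 249]
```

View pics/t1.png

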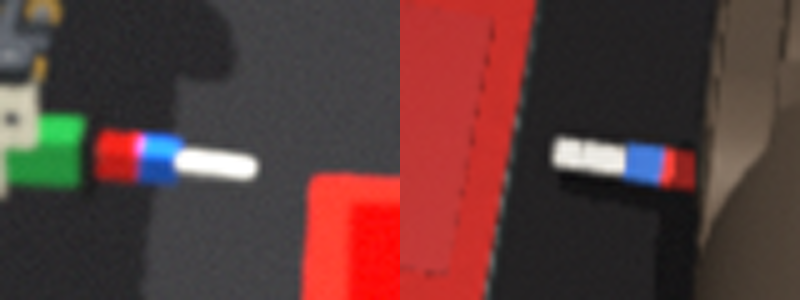

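```bash
python3 - <<'E'
from m import *
im=arm.get_image("scene");t=arm.get_image("top");p,w,s=pose()
rs,bs=[soft(im,(320,195,345,225),f)[0] for f in(red,blue)];bt=soft(t,(290,240,305,258),blue)[0]
print(rs,bs,bt);print("blue tri",tri(bs,bt))
print("tip tri",tri((353.6,213.2),(285.2,249.4)), tri((354.3,212.4),(286.7,252)))
m=(im[185:235,338:358].min(2)>150);ys,xs=np.nonzero(m);print("scene bright",xs.max()+338,[(c+338,round(ys[xs==c].mean()+185,1)) for c in np.unique(xs)])
m=(t[235:262,275:300].min(2)>150);ys,xs=np.nonzero(m);print("top bright",[(c+275,round(ys[xs==c].mean()+235,1)) for c in np.unique(xs)])
u=np.array([np.cos(np.radians(w+90)),np.sin(np.radians(w+90)),0])
for k in(.082,.1245):P=p+k*u+[0,0,.0159];print(P,px("scene",P),px("top",P))
E
```

```text
[326.05122906 210.10659126] [334.58371041 210.69421291] [301.47028232 251.14264487]
blue tri (array([0.53977468, 0.10000076, 0.11115771]), np.float64(0.0029362498001037603))
tip tri (array([0.54394417, 0.14086742, 0.10509223]), np.float64(0.001505758095304858)) (array([0.53818483, 0.14014391, 0.10377489]), np.float64(0.007296068847370942))
scene bright 354 [(np.int64(338), np.float64(212.0)), (np.int64(339), np.float64(211.5)), (np.int64(340), np.float64(211.5)), (np.int64(341), np.float64(212.0)), (np.int64(342), np.float64(212.0)), (np.int64(343), np.float64(212.0)), (np.int64(344), np.float64(212.0)), (np.int64(345), np.float64(212.0)), (np.int64(346), np.float64(212.0)), (np.int64(347), np.float64(212.0)), (np.int64(348), np.float64(212.0)), (np.int64(349), np.float64(213.0)), (np.int64(350), np.float64(213.0)), (np.int64(351), np.float64(213.0)), (np.int64(352), np.float64(213.0)), (np.int64(353), np.float64(212.5)), (np.int64(354), np.float64(213.0))]
top bright [(np.int64(285), np.float64(249.0)), (np.int64(286), np.float64(249.0)), (np.int64(287), np.float64(249.0)), (np.int64(288), np.float64(249.0)), (np.int64(289), np.float64(249.0)), (np.int64(290), np.float64(249.5)), (np.int64(291), np.float64(249.5)), (np.int64(292), np.float64(249.5)), (np.int64(293), np.float64(250.0)), (np.int64(294), np.float64(250.0)), (np.int64(295), np.float64(250.0)), (np.int64(296), np.float64(250.5)), (np.int64(297), np.float64(250.5)), (np.int64(298), np.float64(250.0))]
[0.54056629 0.1005262  0.11399195] [335.47593397 209.74436222] [301.85209014 250.73404322]
[0.54697227 0.14254064 0.11399195] [354.19461865 210.43765641] [283.99992291 247.72017159]
```

Request:
{"api": "move_arm", "payload": {
  "motion": [
    {"tx": 0.0,"ty": 0.0,"tz": 0.02,"twist": 0.0},
    {"tx": 0.0,"ty": 0.0,"tz": 0.022,"twist": 0.0},
    {"tx": 0.0,"ty": 0.0,"tz": 0.0215,"twist": 0.0},
    {"tx": 0.0,"ty": 0.0,"tz": 0.0,"twist": 0.0},
    {"tx": 0.01,"ty": 0.0,"tz": 0.0,"twist": 0.0},
    {"tx": 0.008,"ty": 0.0,"tz": 0.0,"twist": 0.0},
    {"tx": 0.0,"ty": 0.0,"tz": 0.0,"twist": 0.0},
    {"tx": 0.0,"ty": 0.0,"tz": 0.0,"twist": 0.0}
  ]
}}

```text
clock: 22.65
position: [0.5314, 0.0385, 0.0353]
ee_rot: [2.38, 2.049, 0.002]
force: [0.6, 0.5, -2.2]
width: 0.26
gripper_force: 55.0
```

```bash
python3 - <<'E'
from m import *
p,w,s=pose();print(p,w,s["force"],s["ft_torque"])
im=arm.get_image("scene");t=arm.get_image("top")
A=im[200:260,320:400];B=t[220:280,245:325]
cv2.imwrite("pics/t2.png",np.hstack([cv2.resize(A,(400,300),interpolation=cv2.INTER_CUBIC),cv2.resize(B,(400,300),interpolation=cv2.INTER_CUBIC)])[:,:,::-1])
E
```

```text
[0.53143531 0.03854069 0.03529805] -8.54100588123899 [ 0.56916531  0.47621127 -2.19589138] [-0.15631115  0.06024313  0.00920366]
```

View pics/t2.png

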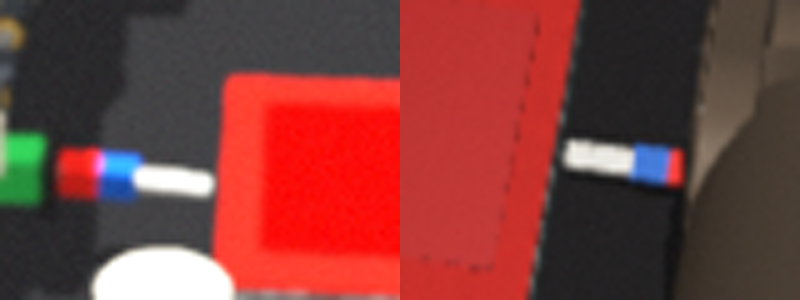

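```bash
python3 - <<'E'
from m import *
im=arm.get_image("scene");t=arm.get_image("top")
g=im[225:250,345:372].astype(int);m=(g.min(2)>140);ys,xs=np.nonzero(m);k=xs>xs.max()-6
sp=(xs.max()+345,ys[k].mean()+225);m=(t[238:262,270:296].min(2)>140);ys,xs=np.nonzero(m);k=xs<xs.min()+6
tp=(xs.min()+270,ys[k].mean()+238);print(sp,tp,tri(sp,tp))
# red lip edge at the blade's row, top camera
r=t[:,:,0].astype(int)-t[:,:,1];row=int(round(tp[1]));print([on("top",(c,row),.053)[:2].round(4).tolist()+[int(r[row,c])] for c in range(272,281)])
E
```

```text
(np.int64(362), np.float64(236.19230769230768)) (np.int64(278), np.float64(250.73333333333332)) (array([0.54603515, 0.16168166, 0.04337807]), np.float64(0.0009446006750749428))
[[0.5442, 0.1753, 153], [0.5443, 0.1728, 154], [0.5443, 0.1704, 144], [0.5443, 0.1679, 68], [0.5444, 0.1655, 2], [0.5444, 0.163, -1], [0.5445, 0.1605, 3], [0.5445, 0.1581, 3], [0.5446, 0.1556, 2]]
```

Request:
{"api": "move_arm", "payload": {
  "motion": [
    {"tx": 0.004,"ty": 0.0,"tz": 0.0,"twist": 0.0},
    {"tx": 0.004,"ty": 0.0,"tz": 0.0,"twist": 0.0},
    {"tx": 0.003,"ty": 0.0,"tz": 0.0,"twist": 0.0},
    {"tx": 0.0,"ty": 0.0,"tz": 0.0,"twist": 0.0}
  ]
}}

```text
clock: 23.25
position: [0.5326, 0.0495, 0.0345]
ee_rot: [-2.381, -2.049, -0.0]
force: [0.0, -0.7, -2.9]
width: 0.257
gripper_force: 55.0
```

Request:
{"api": "move_arm", "payload": {
  "motion": [
    {"tx": 0.003,"ty": 0.0,"tz": 0.0,"twist": 0.0},
    {"tx": 0.003,"ty": 0.0,"tz": 0.0,"twist": 0.0},
    {"tx": 0.0,"ty": 0.0,"tz": 0.0,"twist": 0.0},
    {"tx": 0.0,"ty": 0.0,"tz": 0.0,"twist": 0.0}
  ]
}}

```text
clock: 23.65
position: [0.5334, 0.0547, 0.0345]
ee_rot: [-2.382, -2.049, 0.0]
force: [-0.3, 1.1, -3.1]
width: 0.255
gripper_force: 55.0
```

```bash
python3 - <<'E'
from m import *
p,w,s=pose();print(p,w,s["force"],s["ft_torque"])
im=arm.get_image("scene");t=arm.get_image("top")
A=im[200:260,320:400];B=t[220:280,245:325]
cv2.imwrite("pics/t3.png",np.hstack([cv2.resize(A,(400,300),interpolation=cv2.INTER_CUBIC),cv2.resize(B,(400,300),interpolation=cv2.INTER_CUBIC)])[:,:,::-1])
E
```

```text
[0.53341189 0.05470755 0.03451095] -8.60548626568088 [-0.31626597  1.05058634 -3.10206652] [-0.08168814  0.07172351 -0.02502327]
```

View pics/t3.png

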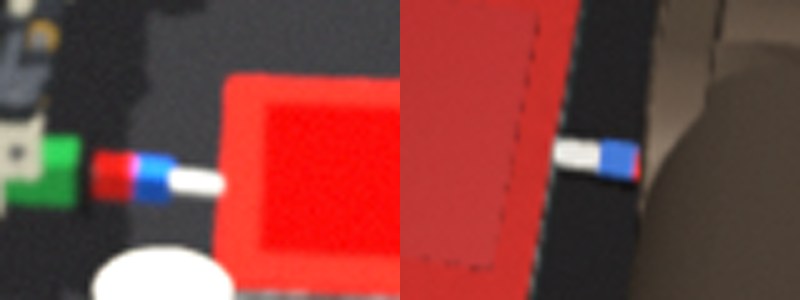

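Request:
{"api": "move_arm", "payload": {
  "motion": [
    {"tx": 0.0,"ty": 0.0,"tz": -0.003,"twist": 0.0},
    {"tx": 0.0,"ty": 0.0,"tz": -0.004,"twist": 0.0},
    {"tx": 0.0,"ty": 0.0,"tz": -0.005,"twist": 0.0},
    {"tx": 0.0,"ty": 0.0,"tz": 0.0,"twist": 0.0}
  ]
}}

```text
clock: 24.15
position: [0.5338, 0.0546, 0.0473]
ee_rot: [2.382, 2.048, 0.001]
force: [-1.0, 0.1, -3.5]
width: 0.259
gripper_force: 55.0
```

Request:
{"api": "move_arm", "payload": {
  "motion": [
    {"tx": 0.001,"ty": 0.0,"tz": -0.005,"twist": 0.0},
    {"tx": 0.001,"ty": 0.0,"tz": -0.005,"twist": 0.0},
    {"tx": 0.0015,"ty": 0.0,"tz": -0.006,"twist": 0.0},
    {"tx": 0.0,"ty": 0.0,"tz": 0.0,"twist": 0.0}
  ]
}}

```text
clock: 24.55
position: [0.5345, 0.0584, 0.0635]
ee_rot: [2.381, 2.048, 0.002]
force: [-0.6, -1.5, -3.0]
width: 0.257
gripper_force: 55.0
```

```bash
cat > cov.py <<'E'
from m import *
def lip(show=True):
    p,w,s=pose();t=arm.get_image("top");im=arm.get_image("scene");out={}
    for n,i,box in(("top",t,(205,190,300,300)),("scene",im,(350,150,445,265))):
        h=cv2.cvtColor(i,cv2.COLOR_RGB2HSV);m=(((h[...,0]<6)|(h[...,0]>174))&(h[...,1]>140)&(h[...,2]>70)).astype(np.uint8)
        z=np.zeros_like(m);z[box[1]:box[3],box[0]:box[2]]=1;m*=z
        ct=max(cv2.findContours(m,0,2)[0],key=cv2.contourArea);out[n]=cv2.boxPoints(cv2.minAreaRect(ct)).round(1).tolist(),cv2.contourArea(ct)
    print("pose",p.round(4),round(w,2),"F",s["force"].round(1),"M",s["ft_torque"].round(2),"W",round(s["width"]*92,1),"t",round(s["clock"],2))
    print(out);print("lip",place("scene","cover_lip")[:2],place("top","cover_lip")[:2])
    # model: cover outline for angles
u=np.array([.1495,.9888,0]);v=np.array([-.9888,.1495,0]);H=np.array([.5695,.3008,.048])
def model(th):
    d=-np.cos(th)*u+np.sin(th)*np.array([0,0,1])
    L=[H+.134*d+k*.09*v for k in(-1,0,1)]
    return [(px("top",q).round(0).tolist(),px("scene",q).round(0).tolist()) for q in L]
E
python3 -c "
from cov import *
lip()
for th in(0,.2,.4): print(th,model(th))"
```

```text
pose [0.5345 0.0584 0.0635] -8.61 F [-0.6 -1.5 -3. ] M [-0.38  0.13 -0.01] W 23.7 t 24.55
{'top': ([[214.5, 276.6000061035156], [227.60000610351562, 202.10000610351562], [279.5, 211.3000030517578], [266.3999938964844, 285.70001220703125]], 3775.5), 'scene': ([[357.70001220703125, 245.5], [366.6000061035156, 204.39999389648438], [433.70001220703125, 218.89999389648438], [424.79998779296875, 260.1000061035156]], 2382.5)}
lip [(array([366.592, 228.   ]), 0.9), (array([230.272, 287.808]), 0.52)] [(array([271.616, 248.688]), 0.6)]
0 [([281.0, 214.0], [363.0, 257.0]), ([275.0, 249.0], [365.0, 235.0]), ([269.0, 285.0], [366.0, 216.0])]
0.2 [([280.0, 212.0], [365.0, 247.0]), ([273.0, 248.0], [366.0, 226.0]), ([267.0, 285.0], [368.0, 207.0])]
0.4 [([276.0, 209.0], [369.0, 237.0]), ([269.0, 246.0], [370.0, 216.0]), ([262.0, 284.0], [371.0, 197.0])]
```

Request:
{"api": "move_arm", "payload": {
  "motion": [
    {"tx": 0.002,"ty": 0.0,"tz": -0.0085,"twist": 0.0},
    {"tx": 0.003,"ty": 0.0,"tz": -0.0085,"twist": 0.0},
    {"tx": 0.003,"ty": 0.0,"tz": -0.0085,"twist": 0.0},
    {"tx": 0.004,"ty": 0.0,"tz": -0.007,"twist": 0.0},
    {"tx": 0.004,"ty": 0.0,"tz": -0.007,"twist": 0.0},
    {"tx": 0.0045,"ty": 0.0,"tz": -0.007,"twist": 0.0},
    {"tx": 0.0,"ty": 0.0,"tz": 0.0,"twist": 0.0}
  ]
}}

```text
clock: 25.45
position: [0.5378, 0.0796, 0.1101]
ee_rot: [2.381, 2.049, 0.003]
force: [0.7, 0.5, -3.4]
width: 0.255
gripper_force: 55.0
```

```bash
python3 -c "
from cov import *
lip()
for th in(.5,.6): print(th,model(th))"
```

```text
pose [0.5378 0.0796 0.1101] -8.55 F [ 0.7  0.5 -3.4] M [-0.12  0.06  0.06] W 23.5 t 25.45
{'top': ([[213.8000030517578, 276.20001220703125], [228.10000610351562, 198.8000030517578], [268.5, 206.3000030517578], [254.1999969482422, 283.70001220703125]], 2973.5), 'scene': ([[358.3999938964844, 214.10000610351562], [378.3999938964844, 186.0], [444.0, 232.8000030517578], [423.8999938964844, 260.8999938964844]], 1896.5)}
lip [(array([376.32 , 206.496]), 0.61)] [(array([357.12 , 159.216]), 0.63), (array([259.584, 246.192]), 0.58)]
0.5 [([273.0, 208.0], [372.0, 233.0]), ([266.0, 245.0], [373.0, 211.0]), ([259.0, 283.0], [374.0, 193.0])]
0.6 [([270.0, 207.0], [376.0, 228.0]), ([263.0, 244.0], [376.0, 207.0]), ([256.0, 283.0], [377.0, 189.0])]
```

Request:
{"api": "move_arm", "payload": {
  "motion": [
    {"tx": 0.005,"ty": 0.0,"tz": -0.006,"twist": 0.0},
    {"tx": 0.0055,"ty": 0.0,"tz": -0.006,"twist": 0.0},
    {"tx": 0.006,"ty": 0.0,"tz": -0.006,"twist": 0.0},
    {"tx": 0.0065,"ty": 0.0,"tz": -0.005,"twist": 0.0},
    {"tx": 0.0065,"ty": 0.0,"tz": -0.005,"twist": 0.0},
    {"tx": 0.0065,"ty": 0.0,"tz": -0.004,"twist": 0.0},
    {"tx": 0.0075,"ty": 0.0,"tz": -0.003,"twist": 0.0},
    {"tx": 0.0075,"ty": 0.0,"tz": -0.003,"twist": 0.0},
    {"tx": 0.007,"ty": 0.0,"tz": -0.003,"twist": 0.0},
    {"tx": 0.0,"ty": 0.0,"tz": 0.0,"twist": 0.0}
  ]
}}

```text
clock: 26.65
position: [0.5461, 0.1375, 0.1504]
ee_rot: [-2.38, -2.05, -0.002]
force: [-0.8, -0.3, -3.2]
width: 0.256
gripper_force: 55.0
```

```bash
python3 -c "
from cov import *
lip()
for th in(1,1.1,1.2,1.3): print(th,model(th))"
```

```text
pose [0.5461 0.1375 0.1504] -8.51 F [-0.8 -0.3 -3.2] M [-0.15  0.1  -0.01] W 23.5 t 26.65
{'top': ([[213.3000030517578, 275.70001220703125], [228.5, 196.39999389648438], [239.0, 198.39999389648438], [223.8000030517578, 277.70001220703125]], 725.5), 'scene': ([[397.8999938964844, 173.3000030517578], [408.0, 170.39999389648438], [433.1000061035156, 256.8999938964844], [423.1000061035156, 259.8999938964844]], 539.5)}
lip [(array([408.   , 190.416]), 0.88)] [(array([233.984, 236.88 ]), 0.87)]
1 [([252.0, 201.0], [395.0, 213.0]), ([245.0, 240.0], [394.0, 193.0]), ([237.0, 279.0], [394.0, 175.0])]
1.1 [([246.0, 200.0], [401.0, 211.0]), ([239.0, 239.0], [400.0, 191.0]), ([232.0, 278.0], [399.0, 173.0])]
1.2 [([241.0, 199.0], [407.0, 209.0]), ([234.0, 238.0], [406.0, 188.0]), ([226.0, 277.0], [404.0, 171.0])]
1.3 [([235.0, 197.0], [414.0, 207.0]), ([228.0, 236.0], [412.0, 187.0]), ([220.0, 276.0], [410.0, 169.0])]
```

Request:
{"api": "move_arm", "payload": {
  "motion": [
    {"tx": 0.008,"ty": 0.0,"tz": -0.001,"twist": 0.0},
    {"tx": 0.008,"ty": 0.0,"tz": -0.001,"twist": 0.0},
    {"tx": 0.008,"ty": 0.0,"tz": 0.0,"twist": 0.0},
    {"tx": 0.008,"ty": 0.0,"tz": 0.0,"twist": 0.0},
    {"tx": 0.008,"ty": 0.0,"tz": 0.0,"twist": 0.0},
    {"tx": 0.008,"ty": 0.0,"tz": 0.001,"twist": 0.0},
    {"tx": 0.008,"ty": 0.0,"tz": 0.002,"twist": 0.0},
    {"tx": 0.006,"ty": 0.0,"tz": 0.002,"twist": 0.0},
    {"tx": 0.0,"ty": 0.0,"tz": 0.0,"twist": 0.0}
  ]
}}

```text
clock: 27.75
position: [0.5548, 0.1984, 0.1465]
ee_rot: [-2.38, -2.05, 0.0]
force: [-0.5, 0.3, -1.7]
width: 0.255
gripper_force: 55.0
```

```bash
python3 -c "
from cov import *
lip()
for th in(1.6,1.7,1.8): print(th,model(th))"
```

```text
pose [0.5548 0.1984 0.1465] -8.53 F [-0.5  0.3 -1.7] M [-0.09  0.07  0.04] W 23.4 t 27.75
{'top': ([[204.0, 263.1000061035156], [205.0, 263.0], [206.0, 273.0], [205.0, 273.1000061035156]], 0.5), 'scene': ([[408.0, 254.10000610351562], [435.5, 169.5], [456.0, 176.1999969482422], [428.5, 260.79998779296875]], 1040.0)}
lip [(array([442.496, 189.12 ]), 0.89), (array([404.672, 191.376]), 0.42)] [(array([202.112, 233.712]), 0.54)]
1.6 [([217.0, 194.0], [434.0, 206.0]), ([210.0, 233.0], [431.0, 186.0]), ([202.0, 273.0], [427.0, 168.0])]
1.7 [([212.0, 193.0], [441.0, 206.0]), ([204.0, 232.0], [437.0, 186.0]), ([196.0, 272.0], [433.0, 169.0])]
1.8 [([206.0, 192.0], [447.0, 208.0]), ([198.0, 231.0], [443.0, 187.0]), ([191.0, 271.0], [439.0, 170.0])]
```

```bash
python3 -c "
from h import *
go(.4867,-.2624,.12,8.2,.042)"
```

```text
12 rows  dw=16.8
{"tx":-0.0387,"ty":0.0001,"tz":0.0023,"twist":-0.0156},{"tx":-0.0387,"ty":-0.0008,"tz":0.0023,"twist":-0.0156},{"tx":-0.0386,"ty":-0.0018,"tz":0.0023,"twist":-0.0156},{"tx":-0.0386,"ty":-0.0027,"tz":0.0023,"twist":-0.0156},{"tx":-0.0385,"ty":-0.0037,"tz":0.0023,"twist":-0.0156},{"tx":-0.0384,"ty":-0.0046,"tz":0.0023,"twist":-0.0156},{"tx":-0.0383,"ty":-0.0055,"tz":0.0023,"twist":-0.0156},{"tx":-0.0381,"ty":-0.0065,"tz":0.0023,"twist":-0.0156},{"tx":-0.0380,"ty":-0.0074,"tz":0.0023,"twist":-0.0156},{"tx":-0.0378,"ty":-0.0083,"tz":0.0023,"twist":-0.0156},{"tx":-0.0375,"ty":-0.0093,"tz":0.0023,"twist":-0.0156},{"tx":-0.0373,"ty":-0.0102,"tz":0.0023,"twist":-0.0156}
```

Request:
{"api": "move_arm", "payload": {
  "motion": [
    {"tx": -0.015,"ty": 0.0,"tz": 0.0,"twist": 0.0},
    {"tx": -0.028,"ty": 0.0,"tz": 0.0023,"twist": 0.0},
    {"tx": -0.0387,"ty": -0.0005,"tz": 0.0023,"twist": -0.0156},
    {"tx": -0.0387,"ty": -0.001,"tz": 0.0023,"twist": -0.0156},
    {"tx": -0.0387,"ty": -0.002,"tz": 0.0023,"twist": -0.0156},
    {"tx": -0.0387,"ty": -0.003,"tz": 0.0023,"twist": -0.0156},
    {"tx": -0.0385,"ty": -0.004,"tz": 0.0023,"twist": -0.0156},
    {"tx": -0.0385,"ty": -0.005,"tz": 0.0023,"twist": -0.0156},
    {"tx": -0.0385,"ty": -0.006,"tz": 0.0023,"twist": -0.0156},
    {"tx": -0.038,"ty": -0.007,"tz": 0.0023,"twist": -0.0156},
    {"tx": -0.038,"ty": -0.008,"tz": 0.0023,"twist": -0.0156},
    {"tx": -0.035,"ty": -0.008,"tz": 0.0023,"twist": -0.0156}
  ]
}}

```text
clock: 29.15
position: [0.4867, -0.2287, 0.122]
ee_rot: [2.114, 2.323, -0.0]
force: [0.3, 0.8, -2.0]
width: 0.261
gripper_force: 55.0
```

Request:
{"api": "move_arm", "payload": {
  "motion": [
    {"tx": -0.02,"ty": -0.006,"tz": 0.0,"twist": -0.0156},
    {"tx": -0.01,"ty": -0.003,"tz": 0.0,"twist": -0.0156},
    {"tx": 0.0,"ty": 0.0,"tz": 0.0,"twist": 0.0},
    {"tx": 0.0,"ty": 0.0,"tz": 0.0,"twist": 0.0},
    {"tx": 0.0,"ty": 0.0,"tz": 0.0,"twist": 0.0}
  ]
}}

```text
clock: 29.65
position: [0.4825, -0.2555, 0.1218]
ee_rot: [-2.056, -2.375, -0.001]
force: [1.8, 0.0, -3.0]
width: 0.258
gripper_force: 55.0
```

```bash
python3 -c "
from cov import *
p,w,s=pose();print(p,w,s['clock'])
go(.4867,-.2624,.09,8.2,.042)
im=arm.get_image('scene');print('lip',place('scene','cover_lip')[:2])
d=np.array([np.cos(np.radians(w+90)),np.sin(np.radians(w+90)),0])
b=(150,170,260,250)
print([soft(im,b,f)[0].round(2) for f in(red,blue)],[px('scene',p+k*d+[0,0,.013]).round(2) for k in(.064,.082)])"
```

```text
[ 0.48249972 -0.25550656  0.12176588] 8.253266395213503 29.65
1 rows  dw=-0.1
{"tx":-0.0074,"ty":0.0032,"tz":0.0318,"twist":0.0006}
lip [(array([439.232, 189.6  ]), 0.86), (array([276.992, 326.4  ]), 0.35)]
[array([208.45, 192.62]), array([216.79, 192.11])] [array([209.75, 192.91]), array([217.43, 192.1 ])]
```

Request:
{"api": "move_arm", "payload": {
  "motion": [
    {"tx": -0.0074,"ty": 0.0032,"tz": 0.016,"twist": 0.0},
    {"tx": 0.0,"ty": 0.0,"tz": 0.016,"twist": 0.0},
    {"tx": 0.0,"ty": 0.0,"tz": 0.0,"twist": 0.0},
    {"tx": 0.0,"ty": 0.0,"tz": 0.0,"twist": 0.0}
  ]
}}

```text
clock: 30.15
position: [0.4867, -0.2627, 0.0898]
ee_rot: [-2.055, -2.375, 0.0]
force: [0.5, 1.0, -2.3]
width: 0.257
gripper_force: 55.0
```

```bash
python3 -c "
from cov import *
p,w,s=pose();print(p,w,s['clock'])
go(.4868,-.2624,.0265,8.2,.012)"
```

```text
[ 0.48665143 -0.2626757   0.08979669] 8.26856354807342 30.15
6 rows  dw=-0.1
{"tx":0.0000,"ty":0.0000,"tz":0.0105,"twist":0.0001},{"tx":0.0000,"ty":0.0000,"tz":0.0105,"twist":0.0001},{"tx":0.0000,"ty":0.0000,"tz":0.0105,"twist":0.0001},{"tx":0.0000,"ty":0.0000,"tz":0.0105,"twist":0.0001},{"tx":0.0000,"ty":0.0000,"tz":0.0105,"twist":0.0001},{"tx":0.0000,"ty":0.0000,"tz":0.0105,"twist":0.0001}
```

Request:
{"api": "move_arm", "payload": {
  "motion": [
    {"tx": 0.0,"ty": 0.0,"tz": 0.012,"twist": 0.0},
    {"tx": 0.0,"ty": 0.0,"tz": 0.012,"twist": 0.0},
    {"tx": 0.0,"ty": 0.0,"tz": 0.012,"twist": 0.0},
    {"tx": 0.0,"ty": 0.0,"tz": 0.009,"twist": 0.0},
    {"tx": 0.0,"ty": 0.0,"tz": 0.008,"twist": 0.0},
    {"tx": 0.0,"ty": 0.0,"tz": 0.006,"twist": 0.0},
    {"tx": 0.0,"ty": 0.0,"tz": 0.0,"twist": 0.0},
    {"tx": 0.0,"ty": 0.0,"tz": 0.0,"twist": 0.0}
  ]
}}

```text
clock: 30.95
position: [0.4867, -0.2634, 0.0308]
ee_rot: [2.057, 2.375, 0.0]
force: [0.1, -0.5, -1.3]
width: 0.258
gripper_force: 55.0
```

Request:
{"api": "move_arm", "payload": {
  "motion": [
    {"tx": 0.0,"ty": 0.0,"tz": 0.003,"twist": 0.0},
    {"tx": 0.0,"ty": 0.0,"tz": 0.002,"twist": 0.0},
    {"tx": 0.0,"ty": 0.0,"tz": 0.0,"twist": 0.0}
  ]
}}

```text
clock: 31.25
position: [0.4867, -0.2632, 0.0257]
ee_rot: [2.056, 2.375, 0.0]
force: [0.5, -0.2, -1.9]
width: 0.256
gripper_force: 55.0
```

```bash
python3 -c "
from m import *
p,w,s=pose();print(p,w,s['force'],s['ft_torque'])
im=arm.get_image('scene');print([on('scene',soft(im,(145,205,250,255),f)[0],.043).round(4) for f in(red,blue)])"
```

```text
[ 0.48673732 -0.26320363  0.02567401] 8.234505401616115 [ 0.45504336 -0.16264372 -1.88623728] [-0.08180671  0.12517657  0.05177234]
[array([ 0.4807, -0.2025,  0.043 ]), array([ 0.4761, -0.1839,  0.043 ])]
```

Request:
{"api": "move_arm", "payload": {
  "motion": [
    {"tx": 0.0,"ty": 0.0,"tz": 0.001,"twist": 0.0},
    {"tx": 0.0,"ty": 0.0,"tz": 0.0,"twist": 0.0},
    {"tx": 0.0,"ty": 0.0,"tz": 0.0,"twist": 0.0}
  ]
}}

```text
clock: 31.6
position: [0.4869, -0.2633, 0.0251]
ee_rot: [2.056, 2.375, 0.001]
force: [-0.9, 1.4, 4.8]
width: 0.255
gripper_force: 55.0
```

Request:
{"api": "move_arm", "payload": {
  "motion": [
    {"tx": 0.0,"ty": 0.0,"tz": 0.0,"twist": 0.0},
    {"tx": 0.0,"ty": 0.0,"tz": 0.0,"twist": 0.0},
    {"tx": 0.0,"ty": 0.0,"tz": 0.0,"twist": 0.0},
    {"tx": 0.0,"ty": 0.0,"tz": -0.02,"twist": 0.0},
    {"tx": 0.0,"ty": 0.0,"tz": -0.03,"twist": 0.0},
    {"tx": 0.0,"ty": 0.0,"tz": -0.04,"twist": 0.0},
    {"tx": 0.03,"ty": 0.0,"tz": 0.0,"twist": 0.0},
    {"tx": 0.045,"ty": 0.0,"tz": 0.0,"twist": 0.03},
    {"tx": 0.045,"ty": 0.0,"tz": 0.0,"twist": 0.05},
    {"tx": 0.045,"ty": 0.0,"tz": 0.0,"twist": 0.05},
    {"tx": 0.045,"ty": 0.0,"tz": 0.0,"twist": 0.05},
    {"tx": 0.0,"ty": 0.0,"tz": 0.0,"twist": 0.0}
  ],
  "gripper": -0.1
}}

```text
clock: 32.8
position: [0.4739, -0.047, 0.1144]
ee_rot: [-2.362, -2.068, -0.002]
force: [-0.1, -0.1, 0.4]
width: 0.551
gripper_force: 0.0
```

```bash
cat >> m.py <<'E'
def plugs():
    t=arm.get_image("top");h=cv2.cvtColor(t,cv2.COLOR_RGB2HSV);m=((h[...,1]<45)&(h[...,2]>165)).astype(np.uint8)
    n,l,st,ce=cv2.connectedComponentsWithStats(m)
    for i in range(1,n):
        if 85<st[i][4]<200 and 90<ce[i][1]<330 and max(st[i][2:4])<18:
            q=on("top",ce[i],.028);print("white",st[i][2:],q[:2].round(4),"z.033:",on("top",ce[i],.033)[:2].round(4))
def tool():
    im=arm.get_image("scene");t=arm.get_image("top")
    for n,i,b in(("scene",im,(145,205,250,255)),("top",t,(395,255,480,305))):
        P={k:on(n,soft(i,b,f)[0],(.048 if k!="green" else .052) if n=="top" else .043) for k,f in(("red",red),("blue",blue),("green",green))}
        print(n,{k:v.round(4)[:2].tolist() for k,v in P.items()},[round(np.hypot(*(P[k]-P["green"])[:2]),4) for k in("red","blue")])
E
python3 -c "
from m import *
p,w,s=pose();print(p,w,s['clock']);plugs();tool()
print(place('scene','cover_lip')[:1])
go(.6346,.0315,.10,-8.6)"
```

```text
[ 0.47387513 -0.04703722  0.11443315] -7.57309506338765 32.8
white [ 17  16 166] [ 0.7021 -0.3421] z.033: [ 0.7011 -0.3405]
white [ 13  14 140] [ 0.6627 -0.1327] z.033: [ 0.6619 -0.1319]
white [ 13  13 139] [ 0.6423 -0.0507] z.033: [ 0.6414 -0.0502]
white [ 14  14 142] [0.6344 0.0317] z.033: [0.6336 0.0318]
white [ 13  14 140] [ 0.6183 -0.2112] z.033: [ 0.6176 -0.2102]
scene {'red': [0.4796, -0.2032], 'blue': [0.4767, -0.1841], 'green': [0.4854, -0.2664]} [np.float64(0.0634), np.float64(0.0828)]
top {'red': [0.4771, -0.2072], 'blue': [nan, nan], 'green': [0.4869, -0.2638]} [np.float64(0.0574), np.float64(nan)]
[(array([441.408, 187.68 ]), 0.61)]
5 rows  dw=-0.6
{"tx":0.0217,"ty":0.0295,"tz":0.0030,"twist":0.0013},{"tx":0.0218,"ty":0.0294,"tz":0.0030,"twist":0.0013},{"tx":0.0218,"ty":0.0294,"tz":0.0030,"twist":0.0013},{"tx":0.0219,"ty":0.0293,"tz":0.0030,"twist":0.0013},{"tx":0.0219,"ty":0.0293,"tz":0.0030,"twist":0.0013}m.py:4: RuntimeWarning: invalid value encountered in divide
  return np.array([(w*xs).sum(),(w*ys).sum()])/w.sum(),w,xs,ys
```

Request:
{"api": "move_arm", "payload": {
  "motion": [
    {"tx": 0.0217,"ty": 0.0295,"tz": 0.003,"twist": 0.006},
    {"tx": 0.0218,"ty": 0.0294,"tz": 0.003,"twist": 0.0},
    {"tx": 0.0218,"ty": 0.0294,"tz": 0.003,"twist": 0.0},
    {"tx": 0.0219,"ty": 0.0293,"tz": 0.003,"twist": 0.0},
    {"tx": 0.0219,"ty": 0.0293,"tz": 0.003,"twist": 0.0},
    {"tx": 0.0,"ty": 0.0,"tz": 0.025,"twist": 0.0},
    {"tx": 0.0,"ty": 0.0,"tz": 0.025,"twist": 0.0},
    {"tx": 0.0,"ty": 0.0,"tz": 0.025,"twist": 0.0},
    {"tx": 0.0,"ty": 0.0,"tz": 0.018,"twist": 0.0},
    {"tx": 0.0,"ty": 0.0,"tz": 0.0,"twist": 0.0}
  ]
}}

```text
clock: 34.0
position: [0.633, 0.0295, 0.0041]
ee_rot: [-2.381, -2.046, 0.007]
force: [0.4, 1.1, -0.2]
width: 0.553
gripper_force: 0.0
```

Request:
{"api": "move_arm", "payload": {
  "motion": [
    {"tx": 0.0,"ty": 0.0,"tz": 0.0,"twist": 0.0},
    {"tx": 0.0,"ty": 0.0,"tz": 0.0,"twist": 0.0},
    {"tx": 0.0,"ty": 0.0,"tz": 0.0,"twist": 0.0},
    {"tx": 0.0,"ty": 0.0,"tz": 0.0,"twist": 0.0}
  ],
  "gripper": 1.0,
  "squeeze": 20
}}

```text
clock: 34.4
position: [0.6357, 0.0317, 0.008]
ee_rot: [2.379, 2.049, 0.003]
force: [-0.2, -1.4, 5.0]
width: 0.364
gripper_force: 20.0
```

Request:
{"api": "move_arm", "payload": {
  "motion": [
    {"tx": 0.0,"ty": 0.0,"tz": -0.03,"twist": 0.0},
    {"tx": 0.0,"ty": 0.0,"tz": -0.035,"twist": 0.0},
    {"tx": 0.0,"ty": 0.0,"tz": -0.035,"twist": 0.0},
    {"tx": 0.0,"ty": 0.0,"tz": 0.0,"twist": 0.0},
    {"tx": 0.0,"ty": 0.0,"tz": 0.0,"twist": 0.0}
  ]
}}

```text
clock: 34.9
position: [0.6353, 0.0325, 0.1078]
ee_rot: [2.379, 2.05, 0.003]
force: [-0.9, -0.3, -0.7]
width: 0.361
gripper_force: 20.0
```

```bash
python3 -c "
from m import *
p,w,s=pose();print(p,w,s['width']*92,s['clock'])
go(.5296,.2644,.105,-8.6)"
```

```text
[0.63530177 0.03250645 0.10776302] -8.486553372234154 33.2049283375485 34.9
6 rows  dw=-0.1
{"tx":0.0356,"ty":-0.0231,"tz":0.0005,"twist":0.0002},{"tx":0.0356,"ty":-0.0231,"tz":0.0005,"twist":0.0002},{"tx":0.0356,"ty":-0.0232,"tz":0.0005,"twist":0.0002},{"tx":0.0356,"ty":-0.0232,"tz":0.0005,"twist":0.0002},{"tx":0.0356,"ty":-0.0232,"tz":0.0005,"twist":0.0002},{"tx":0.0356,"ty":-0.0232,"tz":0.0005,"twist":0.0002}
```

Request:
{"api": "move_arm", "payload": {
  "motion": [
    {"tx": 0.0356,"ty": -0.0231,"tz": 0.0,"twist": 0.0},
    {"tx": 0.0356,"ty": -0.0231,"tz": 0.0,"twist": 0.0},
    {"tx": 0.0356,"ty": -0.0232,"tz": 0.0,"twist": 0.0},
    {"tx": 0.0356,"ty": -0.0232,"tz": 0.0,"twist": 0.0},
    {"tx": 0.0356,"ty": -0.0232,"tz": 0.0,"twist": 0.0},
    {"tx": 0.0356,"ty": -0.0232,"tz": 0.0,"twist": 0.0},
    {"tx": 0.0,"ty": 0.0,"tz": 0.0,"twist": 0.0},
    {"tx": 0.0,"ty": 0.0,"tz": 0.0,"twist": 0.0},
    {"tx": 0.0,"ty": 0.0,"tz": 0.03,"twist": 0.0}
  ]
}}

```text
clock: 35.8
position: [0.5315, 0.2639, 0.0787]
ee_rot: [2.38, 2.048, 0.008]
force: [0.8, -0.2, -1.1]
width: 0.365
gripper_force: 20.0
```

```bash
python3 -c "
from m import *
p,w,s=pose();print(p,w,s['width']*92,s['clock'],s['force'])
go(.5296,.2644,.015,-8.6,.022)"
```

```text
[0.531481   0.26390171 0.07873848] -8.556403288523052 33.62144331320682 35.8 [ 0.84507406 -0.22662488 -1.10665412]
3 rows  dw=-0.0
{"tx":0.0001,"ty":-0.0006,"tz":0.0212,"twist":0.0002},{"tx":0.0001,"ty":-0.0006,"tz":0.0212,"twist":0.0002},{"tx":0.0001,"ty":-0.0006,"tz":0.0212,"twist":0.0002}
```

Request:
{"api": "move_arm", "payload": {
  "motion": [
    {"tx": 0.0,"ty": -0.001,"tz": 0.022,"twist": 0.0},
    {"tx": 0.0,"ty": 0.0,"tz": 0.022,"twist": 0.0},
    {"tx": 0.0,"ty": 0.0,"tz": 0.017,"twist": 0.0},
    {"tx": 0.0,"ty": 0.0,"tz": 0.0,"twist": 0.0},
    {"tx": 0.0,"ty": 0.0,"tz": 0.0,"twist": 0.0}
  ]
}}

```text
clock: 36.3
position: [0.5281, 0.2625, 0.0155]
ee_rot: [2.382, 2.048, -0.002]
force: [-0.2, 0.6, 0.1]
width: 0.366
gripper_force: 20.0
```

Request:
{"api": "move_arm", "payload": {
  "motion": [
    {"tx": 0.0,"ty": 0.0,"tz": 0.0,"twist": 0.0},
    {"tx": 0.0,"ty": 0.0,"tz": 0.0,"twist": 0.0},
    {"tx": 0.0,"ty": 0.0,"tz": 0.0,"twist": 0.0},
    {"tx": 0.0,"ty": 0.0,"tz": -0.03,"twist": 0.0},
    {"tx": 0.0,"ty": 0.0,"tz": -0.04,"twist": 0.0},
    {"tx": 0.0,"ty": 0.0,"tz": -0.03,"twist": 0.0},
    {"tx": -0.03,"ty": 0.0,"tz": 0.0,"twist": 0.0},
    {"tx": -0.045,"ty": 0.0,"tz": 0.0,"twist": 0.0},
    {"tx": -0.045,"ty": 0.0,"tz": 0.0,"twist": 0.0},
    {"tx": -0.04,"ty": 0.0,"tz": 0.0,"twist": 0.0},
    {"tx": 0.0,"ty": 0.0,"tz": 0.0,"twist": 0.0},
    {"tx": 0.0,"ty": 0.0,"tz": 0.0,"twist": 0.0}
  ],
  "gripper": -0.1
}}

```text
clock: 37.5
position: [0.5044, 0.1051, 0.1163]
ee_rot: [-2.382, -2.048, -0.002]
force: [0.5, 0.2, -0.4]
width: 0.548
gripper_force: 0.0
```

```bash
python3 -c "
from m import *
p,w,s=pose();print(p,w,s['width']*92,s['clock'],s['force']);plugs()
go(.6423,-.0507,.105,-8.6)"
```

```text
[0.50440194 0.10511827 0.1163093 ] -8.637261697253383 50.44941484836334 37.5 [ 0.45755904  0.18208418 -0.37272025]
white [ 17  16 171] [ 0.7016 -0.3415] z.033: [ 0.7005 -0.3399]
white [ 13  14 140] [ 0.6627 -0.1327] z.033: [ 0.6619 -0.1319]
white [ 13  13 139] [ 0.6423 -0.0507] z.033: [ 0.6414 -0.0502]
white [ 13  14 140] [ 0.6183 -0.2112] z.033: [ 0.6176 -0.2102]
white [ 14  14 158] [0.5287 0.2649] z.033: [0.5283 0.2642]
5 rows  dw=-0.1
{"tx":-0.0270,"ty":0.0319,"tz":0.0022,"twist":0.0002},{"tx":-0.0270,"ty":0.0319,"tz":0.0022,"twist":0.0002},{"tx":-0.0270,"ty":0.0319,"tz":0.0022,"twist":0.0002},{"tx":-0.0270,"ty":0.0319,"tz":0.0022,"twist":0.0002},{"tx":-0.0270,"ty":0.0319,"tz":0.0022,"twist":0.0002}
```

Request:
{"api": "move_arm", "payload": {
  "motion": [
    {"tx": -0.027,"ty": 0.0319,"tz": 0.0022,"twist": 0.0},
    {"tx": -0.027,"ty": 0.0319,"tz": 0.0022,"twist": 0.0},
    {"tx": -0.027,"ty": 0.0319,"tz": 0.0022,"twist": 0.0},
    {"tx": -0.027,"ty": 0.0319,"tz": 0.0022,"twist": 0.0},
    {"tx": -0.027,"ty": 0.0319,"tz": 0.0022,"twist": 0.0},
    {"tx": 0.0,"ty": 0.0,"tz": 0.027,"twist": 0.0},
    {"tx": 0.0,"ty": 0.0,"tz": 0.027,"twist": 0.0},
    {"tx": 0.0,"ty": 0.0,"tz": 0.027,"twist": 0.0},
    {"tx": 0.0,"ty": 0.0,"tz": 0.017,"twist": 0.0},
    {"tx": 0.0,"ty": 0.0,"tz": 0.0,"twist": 0.0},
    {"tx": 0.0,"ty": 0.0,"tz": 0.0,"twist": 0.0}
  ]
}}

```text
clock: 38.65
position: [0.6425, -0.05, 0.0068]
ee_rot: [-2.378, -2.052, -0.0]
force: [0.5, -0.4, 1.4]
width: 0.553
gripper_force: 0.0
```

Request:
{"api": "move_arm", "payload": {
  "motion": [
    {"tx": 0.0,"ty": 0.0,"tz": 0.0,"twist": 0.0},
    {"tx": 0.0,"ty": 0.0,"tz": 0.0,"twist": 0.0},
    {"tx": 0.0,"ty": 0.0,"tz": 0.0,"twist": 0.0},
    {"tx": 0.0,"ty": 0.0,"tz": 0.0,"twist": 0.0},
    {"tx": 0.0,"ty": 0.0,"tz": -0.03,"twist": 0.0},
    {"tx": 0.0,"ty": 0.0,"tz": -0.035,"twist": 0.0},
    {"tx": 0.0,"ty": 0.0,"tz": -0.035,"twist": 0.0}
  ],
  "gripper": 1.0
}}

```text
clock: 39.35
position: [0.6416, -0.0514, 0.1078]
ee_rot: [-2.38, -2.05, 0.001]
force: [0.5, -0.1, -0.0]
width: 0.366
gripper_force: 20.0
```

Request:
{"api": "move_arm", "payload": {
  "motion": [
    {"tx": 0.042,"ty": -0.013,"tz": 0.0,"twist": 0.0},
    {"tx": 0.042,"ty": -0.013,"tz": 0.0,"twist": 0.0},
    {"tx": 0.042,"ty": -0.013,"tz": 0.0,"twist": 0.0},
    {"tx": 0.042,"ty": -0.013,"tz": 0.0,"twist": 0.0},
    {"tx": 0.042,"ty": -0.013,"tz": 0.0,"twist": 0.0},
    {"tx": 0.042,"ty": -0.013,"tz": 0.0,"twist": 0.0},
    {"tx": 0.042,"ty": -0.0125,"tz": 0.0,"twist": 0.0},
    {"tx": 0.0,"ty": 0.0,"tz": 0.0,"twist": 0.0},
    {"tx": 0.0,"ty": 0.0,"tz": 0.0,"twist": 0.0},
    {"tx": 0.0,"ty": 0.0,"tz": 0.03,"twist": 0.0},
    {"tx": 0.0,"ty": 0.0,"tz": 0.0,"twist": 0.0}
  ]
}}

```text
clock: 40.45
position: [0.5943, 0.2503, 0.0741]
ee_rot: [-2.382, -2.048, 0.008]
force: [-0.2, 0.1, -1.0]
width: 0.365
gripper_force: 20.0
```

```bash
python3 -c "
from m import *
p,w,s=pose();print(p,w,s['width']*92,s['clock'],s['force'])
go(.5968,.2542,.015,-8.6,.022)"
```

```text
[0.59430199 0.25029843 0.07406461] -8.628986401891265 33.54590372517475 40.45 [-0.19482154  0.0513551  -0.95923571]
3 rows  dw=0.0
{"tx":0.0014,"ty":0.0006,"tz":0.0197,"twist":-0.0001},{"tx":0.0014,"ty":0.0006,"tz":0.0197,"twist":-0.0001},{"tx":0.0014,"ty":0.0006,"tz":0.0197,"twist":-0.0001}
```

Request:
{"api": "move_arm", "payload": {
  "motion": [
    {"tx": 0.002,"ty": 0.0015,"tz": 0.022,"twist": 0.0},
    {"tx": 0.001,"ty": 0.0,"tz": 0.022,"twist": 0.0},
    {"tx": 0.0,"ty": 0.0,"tz": 0.015,"twist": 0.0},
    {"tx": 0.0,"ty": 0.0,"tz": 0.0,"twist": 0.0},
    {"tx": 0.0,"ty": 0.0,"tz": 0.0,"twist": 0.0}
  ]
}}

```text
clock: 40.95
position: [0.5985, 0.2549, 0.0184]
ee_rot: [2.381, 2.049, 0.0]
force: [-0.3, -0.2, -0.8]
width: 0.367
gripper_force: 20.0
```

Request:
{"api": "move_arm", "payload": {
  "motion": [
    {"tx": 0.0,"ty": 0.0,"tz": 0.0,"twist": 0.0},
    {"tx": 0.0,"ty": 0.0,"tz": 0.0,"twist": 0.0},
    {"tx": 0.0,"ty": 0.0,"tz": 0.0,"twist": 0.0},
    {"tx": 0.0,"ty": 0.0,"tz": -0.03,"twist": 0.0},
    {"tx": 0.0,"ty": 0.0,"tz": -0.04,"twist": 0.0},
    {"tx": 0.0,"ty": 0.0,"tz": -0.03,"twist": 0.0},
    {"tx": -0.03,"ty": 0.0,"tz": 0.0,"twist": 0.0},
    {"tx": -0.045,"ty": 0.0,"tz": 0.0,"twist": 0.0},
    {"tx": -0.045,"ty": 0.0,"tz": 0.0,"twist": 0.0},
    {"tx": -0.04,"ty": 0.0,"tz": 0.0,"twist": 0.0},
    {"tx": 0.0,"ty": 0.0,"tz": 0.0,"twist": 0.0},
    {"tx": 0.0,"ty": 0.0,"tz": 0.0,"twist": 0.0}
  ],
  "gripper": -0.1
}}

```text
clock: 42.15
position: [0.5745, 0.0965, 0.1184]
ee_rot: [2.383, 2.048, 0.002]
force: [1.0, 0.4, -0.6]
width: 0.545
gripper_force: 0.0
```

```bash
python3 -c "
from m import *
p,w,s=pose();print(p,w,s['width']*92,s['clock'],s['force']);plugs()
go(.6627,-.1327,.105,-8.6)
print('then');plan(np.array([.6627,-.1327,.107]),-8.6,np.array([.5224,.2169,.107]),0)"
```

```text
[0.5744809  0.09646982 0.11837102] -8.648366837973578 50.167029558480806 42.15 [ 0.95472513  0.37270377 -0.59149105]
white [ 16  16 168] [ 0.7019 -0.342 ] z.033: [ 0.7008 -0.3404]
white [ 13  14 140] [ 0.6627 -0.1327] z.033: [ 0.6619 -0.1319]
white [ 13  14 140] [ 0.6183 -0.2112] z.033: [ 0.6176 -0.2102]
white [ 14  14 153] [0.6003 0.257 ] z.033: [0.5997 0.2563]
white [ 13  14 155] [0.5257 0.2848] z.033: [0.5253 0.284 ]
6 rows  dw=-0.1
{"tx":-0.0359,"ty":0.0202,"tz":0.0022,"twist":0.0002},{"tx":-0.0359,"ty":0.0202,"tz":0.0022,"twist":0.0002},{"tx":-0.0359,"ty":0.0202,"tz":0.0022,"twist":0.0002},{"tx":-0.0359,"ty":0.0203,"tz":0.0022,"twist":0.0002},{"tx":-0.0358,"ty":0.0203,"tz":0.0022,"twist":0.0002},{"tx":-0.0358,"ty":0.0203,"tz":0.0022,"twist":0.0002}
then
9 rows  dw=0.0
{"tx":0.0361,"ty":-0.0212,"tz":0.0000,"twist":0.0000},{"tx":0.0361,"ty":-0.0212,"tz":0.0000,"twist":0.0000},{"tx":0.0361,"ty":-0.0212,"tz":0.0000,"twist":0.0000},{"tx":0.0361,"ty":-0.0212,"tz":0.0000,"twist":0.0000},{"tx":0.0361,"ty":-0.0212,"tz":0.0000,"twist":0.0000},{"tx":0.0361,"ty":-0.0212,"tz":0.0000,"twist":0.0000},{"tx":0.0361,"ty":-0.0212,"tz":0.0000,"twist":0.0000},{"tx":0.0361,"ty":-0.0212,"tz":0.0000,"twist":0.0000},{"tx":0.0361,"ty":-0.0212,"tz":0.0000,"twist":0.0000}
```

Request:
{"api": "move_arm", "payload": {
  "motion": [
    {"tx": -0.0359,"ty": 0.0202,"tz": 0.0022,"twist": 0.0},
    {"tx": -0.0359,"ty": 0.0202,"tz": 0.0022,"twist": 0.0},
    {"tx": -0.0359,"ty": 0.0202,"tz": 0.0022,"twist": 0.0},
    {"tx": -0.0359,"ty": 0.0203,"tz": 0.0022,"twist": 0.0},
    {"tx": -0.0358,"ty": 0.0203,"tz": 0.0022,"twist": 0.0},
    {"tx": -0.0358,"ty": 0.0203,"tz": 0.0022,"twist": 0.0},
    {"tx": 0.0,"ty": 0.0,"tz": 0.027,"twist": 0.0},
    {"tx": 0.0,"ty": 0.0,"tz": 0.027,"twist": 0.0},
    {"tx": 0.0,"ty": 0.0,"tz": 0.027,"twist": 0.0},
    {"tx": 0.0,"ty": 0.0,"tz": 0.017,"twist": 0.0},
    {"tx": 0.0,"ty": 0.0,"tz": 0.0,"twist": 0.0},
    {"tx": 0.0,"ty": 0.0,"tz": 0.0,"twist": 0.0}
  ]
}}

```text
clock: 43.4
position: [0.6633, -0.1327, 0.007]
ee_rot: [2.379, 2.052, 0.0]
force: [-0.2, -0.6, 0.2]
width: 0.547
gripper_force: 0.0
```

Request:
{"api": "move_arm", "payload": {
  "motion": [
    {"tx": 0.0,"ty": 0.0,"tz": 0.0,"twist": 0.0},
    {"tx": 0.0,"ty": 0.0,"tz": 0.0,"twist": 0.0},
    {"tx": 0.0,"ty": 0.0,"tz": 0.0,"twist": 0.0},
    {"tx": 0.0,"ty": 0.0,"tz": 0.0,"twist": 0.0},
    {"tx": 0.0,"ty": 0.0,"tz": -0.03,"twist": 0.0},
    {"tx": 0.0,"ty": 0.0,"tz": -0.035,"twist": 0.0},
    {"tx": 0.0,"ty": 0.0,"tz": -0.035,"twist": 0.0}
  ],
  "gripper": 1.0
}}

```text
clock: 44.1
position: [0.6622, -0.1334, 0.1076]
ee_rot: [-2.38, -2.05, 0.001]
force: [0.1, -0.1, -1.4]
width: 0.367
gripper_force: 20.0
```

Request:
{"api": "move_arm", "payload": {
  "motion": [
    {"tx": 0.036,"ty": -0.0212,"tz": 0.0,"twist": 0.0},
    {"tx": 0.036,"ty": -0.0212,"tz": 0.0,"twist": 0.0},
    {"tx": 0.036,"ty": -0.0212,"tz": 0.0,"twist": 0.0},
    {"tx": 0.036,"ty": -0.0212,"tz": 0.0,"twist": 0.0},
    {"tx": 0.036,"ty": -0.0212,"tz": 0.0,"twist": 0.0},
    {"tx": 0.036,"ty": -0.0212,"tz": 0.0,"twist": 0.0},
    {"tx": 0.036,"ty": -0.0212,"tz": 0.0,"twist": 0.0},
    {"tx": 0.036,"ty": -0.0212,"tz": 0.0,"twist": 0.0},
    {"tx": 0.036,"ty": -0.0212,"tz": 0.0,"twist": 0.0},
    {"tx": 0.0,"ty": 0.0,"tz": 0.0,"twist": 0.0},
    {"tx": 0.0,"ty": 0.0,"tz": 0.02,"twist": 0.0},
    {"tx": 0.0,"ty": 0.0,"tz": 0.0,"twist": 0.0}
  ]
}}

```text
clock: 45.3
position: [0.5205, 0.2148, 0.0851]
ee_rot: [-2.379, -2.051, 0.004]
force: [-0.6, -0.6, 0.2]
width: 0.364
gripper_force: 20.0
```

```bash
python3 -c "
from m import *
p,w,s=pose();print(p,w,s['width']*92,s['clock'],s['force'])
go(.5224,.2169,.015,-8.6,.022)"
```

```text
[0.52051472 0.2148389  0.08512317] -8.476286211433688 33.45513794813034 45.3 [-0.61461352 -0.60857347  0.21264343]
4 rows  dw=-0.1
{"tx":0.0006,"ty":0.0004,"tz":0.0175,"twist":0.0003},{"tx":0.0006,"ty":0.0004,"tz":0.0175,"twist":0.0003},{"tx":0.0006,"ty":0.0004,"tz":0.0175,"twist":0.0003},{"tx":0.0006,"ty":0.0004,"tz":0.0175,"twist":0.0003}
```

Request:
{"api": "move_arm", "payload": {
  "motion": [
    {"tx": 0.001,"ty": 0.002,"tz": 0.022,"twist": 0.0},
    {"tx": 0.001,"ty": 0.0,"tz": 0.022,"twist": 0.0},
    {"tx": 0.0,"ty": 0.0,"tz": 0.02,"twist": 0.0},
    {"tx": 0.0,"ty": 0.0,"tz": 0.004,"twist": 0.0},
    {"tx": 0.0,"ty": 0.0,"tz": 0.0,"twist": 0.0},
    {"tx": 0.0,"ty": 0.0,"tz": 0.0,"twist": 0.0}
  ]
}}

```text
clock: 45.9
position: [0.5249, 0.2168, 0.0196]
ee_rot: [2.38, 2.05, 0.002]
force: [0.3, 0.6, -0.2]
width: 0.364
gripper_force: 20.0
```

Request:
{"api": "move_arm", "payload": {
  "motion": [
    {"tx": 0.0,"ty": 0.0,"tz": 0.0,"twist": 0.0},
    {"tx": 0.0,"ty": 0.0,"tz": 0.0,"twist": 0.0},
    {"tx": 0.0,"ty": 0.0,"tz": 0.0,"twist": 0.0},
    {"tx": 0.0,"ty": 0.0,"tz": -0.03,"twist": 0.0},
    {"tx": 0.0,"ty": 0.0,"tz": -0.04,"twist": 0.0},
    {"tx": 0.0,"ty": 0.0,"tz": -0.03,"twist": 0.0},
    {"tx": -0.03,"ty": 0.0,"tz": 0.0,"twist": 0.0},
    {"tx": -0.045,"ty": 0.0,"tz": 0.0,"twist": 0.0},
    {"tx": -0.045,"ty": 0.0,"tz": 0.0,"twist": 0.0},
    {"tx": -0.04,"ty": 0.0,"tz": 0.0,"twist": 0.0},
    {"tx": 0.0,"ty": 0.0,"tz": 0.0,"twist": 0.0},
    {"tx": 0.0,"ty": 0.0,"tz": 0.0,"twist": 0.0}
  ],
  "gripper": -0.1
}}

```text
clock: 47.1
position: [0.5006, 0.0581, 0.1189]
ee_rot: [-2.382, -2.048, -0.001]
force: [-0.6, 0.4, 0.5]
width: 0.55
gripper_force: 0.0
```

```bash
python3 -c "
from m import *
p,w,s=pose();print(p,w,s['width']*92,s['clock'],s['force']);plugs()
go(.6183,-.2112,.105,-8.6)
print('then');plan(np.array([.6183,-.2112,.107]),-8.6,np.array([.5896,.2067,.107]),0)"
```

```text
[0.50055398 0.05807866 0.11893287] -8.641995177041972 50.55628811038409 47.1 [-0.64037021  0.39631596  0.46059797]
white [ 17  16 168] [ 0.7015 -0.3416] z.033: [ 0.7004 -0.34  ]
white [ 13  14 140] [ 0.6183 -0.2112] z.033: [ 0.6176 -0.2102]
white [ 14  14 153] [0.6003 0.257 ] z.033: [0.5997 0.2563]
white [ 13  14 155] [0.5257 0.2848] z.033: [0.5253 0.284 ]
white [ 15  14 164] [0.5264 0.2188] z.033: [0.526  0.2182]
7 rows  dw=-0.1
{"tx":-0.0357,"ty":0.0223,"tz":0.0020,"twist":0.0001},{"tx":-0.0357,"ty":0.0223,"tz":0.0020,"twist":0.0001},{"tx":-0.0357,"ty":0.0224,"tz":0.0020,"twist":0.0001},{"tx":-0.0357,"ty":0.0224,"tz":0.0020,"twist":0.0001},{"tx":-0.0357,"ty":0.0224,"tz":0.0020,"twist":0.0001},{"tx":-0.0357,"ty":0.0224,"tz":0.0020,"twist":0.0001},{"tx":-0.0357,"ty":0.0224,"tz":0.0020,"twist":0.0001}
then
10 rows  dw=0.0
{"tx":0.0409,"ty":-0.0091,"tz":0.0000,"twist":0.0000},{"tx":0.0409,"ty":-0.0091,"tz":0.0000,"twist":0.0000},{"tx":0.0409,"ty":-0.0091,"tz":0.0000,"twist":0.0000},{"tx":0.0409,"ty":-0.0091,"tz":0.0000,"twist":0.0000},{"tx":0.0409,"ty":-0.0091,"tz":0.0000,"twist":0.0000},{"tx":0.0409,"ty":-0.0091,"tz":0.0000,"twist":0.0000},{"tx":0.0409,"ty":-0.0091,"tz":0.0000,"twist":0.0000},{"tx":0.0409,"ty":-0.0091,"tz":0.0000,"twist":0.0000},{"tx":0.0409,"ty":-0.0091,"tz":0.0000,"twist":0.0000},{"tx":0.0409,"ty":-0.0091,"tz":0.0000,"twist":0.0000}
```

Request:
{"api": "move_arm", "payload": {
  "motion": [
    {"tx": -0.0357,"ty": 0.0224,"tz": 0.002,"twist": 0.0},
    {"tx": -0.0357,"ty": 0.0224,"tz": 0.002,"twist": 0.0},
    {"tx": -0.0357,"ty": 0.0224,"tz": 0.002,"twist": 0.0},
    {"tx": -0.0357,"ty": 0.0224,"tz": 0.002,"twist": 0.0},
    {"tx": -0.0357,"ty": 0.0224,"tz": 0.002,"twist": 0.0},
    {"tx": -0.0357,"ty": 0.0224,"tz": 0.002,"twist": 0.0},
    {"tx": -0.0357,"ty": 0.0224,"tz": 0.002,"twist": 0.0},
    {"tx": 0.0,"ty": 0.0,"tz": 0.027,"twist": 0.0},
    {"tx": 0.0,"ty": 0.0,"tz": 0.027,"twist": 0.0},
    {"tx": 0.0,"ty": 0.0,"tz": 0.027,"twist": 0.0},
    {"tx": 0.0,"ty": 0.0,"tz": 0.017,"twist": 0.0},
    {"tx": 0.0,"ty": 0.0,"tz": 0.0,"twist": 0.0}
  ]
}}

```text
clock: 48.35
position: [0.6176, -0.2095, 0.0039]
ee_rot: [-2.375, -2.05, 0.003]
force: [0.1, 0.6, -0.3]
width: 0.551
gripper_force: 0.0
```

Request:
{"api": "move_arm", "payload": {
  "motion": [
    {"tx": 0.0,"ty": 0.0,"tz": 0.0,"twist": 0.0},
    {"tx": 0.0,"ty": 0.0,"tz": 0.0,"twist": 0.0},
    {"tx": 0.0,"ty": 0.0,"tz": 0.0,"twist": 0.0},
    {"tx": 0.0,"ty": 0.0,"tz": 0.0,"twist": 0.0},
    {"tx": 0.0,"ty": 0.0,"tz": 0.0,"twist": 0.0},
    {"tx": 0.0,"ty": 0.0,"tz": -0.03,"twist": 0.0},
    {"tx": 0.0,"ty": 0.0,"tz": -0.035,"twist": 0.0},
    {"tx": 0.0,"ty": 0.0,"tz": -0.035,"twist": 0.0}
  ],
  "gripper": 1.0
}}

```text
clock: 49.15
position: [0.6182, -0.2117, 0.1079]
ee_rot: [-2.38, -2.05, 0.0]
force: [1.7, 0.0, -0.4]
width: 0.363
gripper_force: 20.0
```

Request:
{"api": "move_arm", "payload": {
  "motion": [
    {"tx": 0.0409,"ty": -0.0089,"tz": 0.0,"twist": 0.0},
    {"tx": 0.0409,"ty": -0.0089,"tz": 0.0,"twist": 0.0},
    {"tx": 0.0409,"ty": -0.0089,"tz": 0.0,"twist": 0.0},
    {"tx": 0.0409,"ty": -0.0089,"tz": 0.0,"twist": 0.0},
    {"tx": 0.0409,"ty": -0.0089,"tz": 0.0,"twist": 0.0},
    {"tx": 0.0409,"ty": -0.0089,"tz": 0.0,"twist": 0.0},
    {"tx": 0.0409,"ty": -0.0089,"tz": 0.0,"twist": 0.0},
    {"tx": 0.0409,"ty": -0.0089,"tz": 0.0,"twist": 0.0},
    {"tx": 0.0409,"ty": -0.0089,"tz": 0.0,"twist": 0.0},
    {"tx": 0.0409,"ty": -0.0089,"tz": 0.0,"twist": 0.0},
    {"tx": 0.0,"ty": 0.0,"tz": 0.0,"twist": 0.0},
    {"tx": 0.0,"ty": 0.0,"tz": 0.02,"twist": 0.0}
  ]
}}

```text
clock: 50.35
position: [0.5925, 0.2086, 0.0887]
ee_rot: [2.376, 2.054, 0.008]
force: [0.1, -1.3, -0.3]
width: 0.365
gripper_force: 20.0
```

```bash
python3 -c "
from m import *
p,w,s=pose();print(p,w,s['width']*92,s['clock'],s['force'])
go(.5916,.2064,.015,-8.6,.022)"
```

```text
[0.59251254 0.20863333 0.08873748] -8.311245299021012 33.571036601068315 50.35 [ 0.07548629 -1.30298654 -0.32337162]
4 rows  dw=-0.3
{"tx":-0.0006,"ty":-0.0001,"tz":0.0184,"twist":0.0008},{"tx":-0.0006,"ty":-0.0001,"tz":0.0184,"twist":0.0008},{"tx":-0.0006,"ty":-0.0001,"tz":0.0184,"twist":0.0008},{"tx":-0.0006,"ty":-0.0001,"tz":0.0184,"twist":0.0008}
```

Request:
{"api": "move_arm", "payload": {
  "motion": [
    {"tx": 0.0,"ty": 0.0,"tz": 0.022,"twist": 0.0},
    {"tx": 0.0,"ty": 0.0,"tz": 0.022,"twist": 0.0},
    {"tx": 0.0,"ty": 0.0,"tz": 0.018,"twist": 0.0},
    {"tx": 0.0,"ty": 0.0,"tz": 0.009,"twist": 0.0},
    {"tx": 0.0,"ty": 0.0,"tz": 0.0,"twist": 0.0},
    {"tx": 0.0,"ty": 0.0,"tz": 0.0,"twist": 0.0}
  ]
}}

```text
clock: 50.95
position: [0.5916, 0.2059, 0.0163]
ee_rot: [2.38, 2.05, 0.001]
force: [0.5, -0.8, 0.3]
width: 0.366
gripper_force: 20.0
```

Request:
{"api": "move_arm", "payload": {
  "motion": [
    {"tx": 0.0,"ty": 0.0,"tz": 0.0,"twist": 0.0},
    {"tx": 0.0,"ty": 0.0,"tz": 0.0,"twist": 0.0},
    {"tx": 0.0,"ty": 0.0,"tz": 0.0,"twist": 0.0},
    {"tx": 0.0,"ty": 0.0,"tz": -0.03,"twist": 0.0},
    {"tx": 0.0,"ty": 0.0,"tz": -0.04,"twist": 0.0},
    {"tx": 0.0,"ty": 0.0,"tz": -0.03,"twist": 0.0},
    {"tx": -0.03,"ty": 0.0,"tz": -0.02,"twist": 0.0},
    {"tx": -0.045,"ty": 0.0,"tz": -0.02,"twist": 0.0},
    {"tx": -0.045,"ty": 0.0,"tz": -0.02,"twist": 0.0},
    {"tx": -0.04,"ty": 0.0,"tz": -0.04,"twist": 0.0},
    {"tx": 0.0,"ty": 0.0,"tz": -0.04,"twist": 0.0},
    {"tx": 0.0,"ty": 0.0,"tz": 0.0,"twist": 0.0}
  ],
  "gripper": 0.0
}}

```text
clock: 52.15
position: [0.5708, 0.0506, 0.2566]
ee_rot: [2.38, 2.044, 0.013]
force: [0.3, 0.2, -0.2]
width: 0.5
gripper_force: 0.0
```

```bash
python3 -c "
from cov import *
p,w,s=pose();print(p,w,s['width']*92,s['clock'],s['force']);plugs();lip()"
```

```text
[0.57076403 0.05055146 0.2565985 ] -8.695216016208956 45.999618338001135 52.15 [ 0.31339197  0.1950665  -0.20919782]
white [ 17  16 177] [ 0.7019 -0.3418] z.033: [ 0.7009 -0.3402]
white [ 14  14 153] [0.6003 0.257 ] z.033: [0.5997 0.2563]
white [ 14  14 159] [0.5932 0.2073] z.033: [0.5925 0.2068]
white [ 13  14 154] [0.5258 0.2849] z.033: [0.5254 0.2841]
white [ 15  14 164] [0.5264 0.2188] z.033: [0.526  0.2182]
pose [0.5696 0.0519 0.2538] -8.58 F [ 0.2 -0.3  0.6] M [-0.09  0.03 -0.03] W 46.0 t 52.2
{'top': ([[205.0, 193.0], [227.0, 193.0], [227.0, 275.0], [205.0, 275.0]], 1232.0), 'scene': ([[408.1000061035156, 254.1999969482422], [435.5, 169.5], [455.8999938964844, 176.10000610351562], [428.5, 260.79998779296875]], 1105.5)}
lip [(array([208.832, 226.416]), 0.23)] [(array([201.792, 231.696]), 0.83)]
```

Request:
{"api": "move_arm", "payload": {
  "motion": [
    {"tx": 0.038,"ty": -0.0046,"tz": 0.0,"twist": 0.0},
    {"tx": 0.0385,"ty": -0.0046,"tz": 0.0,"twist": 0.0},
    {"tx": 0.0385,"ty": -0.0046,"tz": 0.0,"twist": 0.0},
    {"tx": 0.0385,"ty": -0.0046,"tz": 0.0,"twist": 0.0},
    {"tx": 0.0385,"ty": -0.0046,"tz": 0.0,"twist": 0.0},
    {"tx": 0.0385,"ty": -0.0046,"tz": 0.0,"twist": 0.0},
    {"tx": 0.0385,"ty": -0.0046,"tz": 0.0,"twist": 0.0},
    {"tx": 0.0385,"ty": -0.0046,"tz": 0.0,"twist": 0.0},
    {"tx": 0.0,"ty": 0.0,"tz": 0.0,"twist": 0.0},
    {"tx": 0.0,"ty": 0.0,"tz": 0.0,"twist": 0.0}
  ],
  "gripper": 1.0
}}

```text
clock: 53.4
position: [0.5761, 0.3631, 0.2489]
ee_rot: [2.377, 2.054, -0.005]
force: [0.6, -1.0, 0.4]
width: 0.002
gripper_force: 0.0
```

```bash
python3 -c "
from cov import *
p,w,s=pose();print(p,w,s['width']*92,s['clock'],s['force'],s['joints'].round(2));print(((p-H)@u,(p-H)@v))
go(.5785,.36,.153,-8.6,.03)"
```

```text
[0.57608665 0.36305167 0.24885353] -8.353317541356668 0.15878114002570698 53.4 [ 0.61240151 -1.00291466  0.43235401] [-0.94  0.54  0.5   1.41 -0.26  1.25 -0.57]
(np.float64(0.06253915690744027), np.float64(0.002793741276621354))
4 rows  dw=-0.2
{"tx":-0.0007,"ty":0.0007,"tz":0.0240,"twist":0.0007},{"tx":-0.0007,"ty":0.0007,"tz":0.0240,"twist":0.0007},{"tx":-0.0007,"ty":0.0007,"tz":0.0240,"twist":0.0007},{"tx":-0.0007,"ty":0.0007,"tz":0.0240,"twist":0.0007}
```

Request:
{"api": "move_arm", "payload": {
  "motion": [
    {"tx": 0.0,"ty": 0.0,"tz": 0.03,"twist": 0.0},
    {"tx": 0.0,"ty": 0.0,"tz": 0.035,"twist": 0.0},
    {"tx": 0.0,"ty": 0.0,"tz": 0.031,"twist": 0.0},
    {"tx": -0.012,"ty": 0.0,"tz": 0.0,"twist": 0.0},
    {"tx": -0.012,"ty": 0.0,"tz": 0.0,"twist": 0.0},
    {"tx": -0.012,"ty": 0.0,"tz": 0.0,"twist": 0.0},
    {"tx": -0.012,"ty": 0.0,"tz": 0.0,"twist": 0.0},
    {"tx": -0.014,"ty": 0.0,"tz": 0.001,"twist": 0.0},
    {"tx": -0.014,"ty": 0.0,"tz": 0.0015,"twist": 0.0},
    {"tx": 0.0,"ty": 0.0,"tz": 0.0,"twist": 0.0}
  ]
}}

```text
clock: 54.4
position: [0.566, 0.2835, 0.1527]
ee_rot: [2.383, 2.046, -0.001]
force: [-0.5, -0.6, 0.4]
width: 0.005
gripper_force: 0.0
```

```bash
python3 -c "
from cov import *
p,w,s=pose();print('s,z',-(p-H)@u,p[2]);lip()
for th in(1.1,1.2,1.3,1.4): print(th,model(th))"
```

```text
s,z 0.017623034351893045 0.15273427950439453
pose [0.566  0.2835 0.1527] -8.69 F [-0.5 -0.6  0.4] M [-0.07  0.05  0.01] W 0.5 t 54.4
{'top': ([[223.0, 264.0], [224.0, 264.0], [224.0, 265.0], [223.0, 265.0]], 1.0), 'scene': ([[406.20001220703125, 189.89999389648438], [414.0, 188.0], [431.3999938964844, 257.6000061035156], [423.6000061035156, 259.6000061035156]], 356.5)}
lip [(array([410.624, 193.2  ]), 0.83)] []
1.1 [([246.0, 200.0], [401.0, 211.0]), ([239.0, 239.0], [400.0, 191.0]), ([232.0, 278.0], [399.0, 173.0])]
1.2 [([241.0, 199.0], [407.0, 209.0]), ([234.0, 238.0], [406.0, 188.0]), ([226.0, 277.0], [404.0, 171.0])]
1.3 [([235.0, 197.0], [414.0, 207.0]), ([228.0, 236.0], [412.0, 187.0]), ([220.0, 276.0], [410.0, 169.0])]
1.4 [([229.0, 196.0], [420.0, 206.0]), ([222.0, 235.0], [418.0, 186.0]), ([214.0, 275.0], [416.0, 168.0])]
```

Request:
{"api": "move_arm", "payload": {
  "motion": [
    {"tx": -0.013,"ty": 0.0,"tz": 0.006,"twist": 0.0},
    {"tx": -0.0125,"ty": 0.0,"tz": 0.0075,"twist": 0.0},
    {"tx": -0.0125,"ty": 0.0,"tz": 0.009,"twist": 0.0},
    {"tx": -0.012,"ty": 0.0,"tz": 0.0105,"twist": 0.0},
    {"tx": -0.0095,"ty": 0.0,"tz": 0.0125,"twist": 0.0},
    {"tx": -0.008,"ty": 0.0,"tz": 0.0135,"twist": 0.0},
    {"tx": -0.0045,"ty": 0.0,"tz": 0.01,"twist": 0.0},
    {"tx": -0.0025,"ty": 0.0,"tz": 0.01,"twist": 0.0},
    {"tx": -0.0015,"ty": 0.0,"tz": 0.009,"twist": 0.0},
    {"tx": -0.0015,"ty": 0.0,"tz": 0.006,"twist": 0.0},
    {"tx": 0.0,"ty": 0.0,"tz": 0.0,"twist": 0.0}
  ]
}}

```text
clock: 55.7
position: [0.5539, 0.21, 0.0574]
ee_rot: [-2.38, -2.05, 0.002]
force: [0.1, 0.2, 0.3]
width: 0.005
gripper_force: 0.0
```

```bash
python3 -c "
from cov import *
p,w,s=pose();print('s,z',-(p-H)@u,p[2]);lip()
for th in(0,.1): print(th,model(th))"
```

```text
s,z 0.09208939603372206 0.05744302485992574
pose [0.5539 0.21   0.0574] -8.5 F [0.1 0.2 0.3] M [-0.08  0.05 -0.03] W 0.5 t 55.7
{'top': ([[260.0, 283.8999938964844], [272.8999938964844, 211.6999969482422], [281.6000061035156, 213.3000030517578], [268.6000061035156, 285.5]], 459.5), 'scene': ([[361.6000061035156, 257.1000061035156], [363.29998779296875, 213.89999389648438], [426.6000061035156, 216.3000030517578], [424.8999938964844, 259.6000061035156]], 1894.5)}
lip [(array([364.224, 235.008]), 0.92)] [(array([273.728, 249.024]), 0.86)]
0 [([281.0, 214.0], [363.0, 257.0]), ([275.0, 249.0], [365.0, 235.0]), ([269.0, 285.0], [366.0, 216.0])]
0.1 [([281.0, 213.0], [364.0, 252.0]), ([274.0, 249.0], [365.0, 230.0]), ([268.0, 285.0], [367.0, 211.0])]
```

Press down until a clear reaction, then lift away.

Request:
{"api": "move_arm", "payload": {
  "motion": [
    {"tx": 0.0,"ty": 0.0,"tz": 0.003,"twist": 0.0},
    {"tx": 0.0,"ty": 0.0,"tz": 0.002,"twist": 0.0},
    {"tx": 0.0,"ty": 0.0,"tz": 0.0015,"twist": 0.0},
    {"tx": 0.0,"ty": 0.0,"tz": 0.0,"twist": 0.0},
    {"tx": 0.0,"ty": 0.0,"tz": 0.0,"twist": 0.0}
  ]
}}

```text
clock: 56.4
position: [0.5548, 0.2103, 0.0531]
ee_rot: [-2.38, -2.05, -0.002]
force: [-4.0, -0.6, 14.5]
width: 0.005
gripper_force: 7.5
```

Request:
{"api": "move_arm", "payload": {
  "motion": [
    {"tx": 0.0,"ty": 0.0,"tz": 0.0,"twist": 0.0},
    {"tx": 0.0,"ty": 0.0,"tz": -0.02,"twist": 0.0},
    {"tx": 0.0,"ty": 0.0,"tz": -0.04,"twist": 0.0},
    {"tx": 0.0,"ty": 0.0,"tz": -0.045,"twist": 0.0},
    {"tx": 0.0,"ty": 0.0,"tz": -0.045,"twist": 0.0},
    {"tx": 0.03,"ty": -0.03,"tz": 0.0,"twist": 0.0},
    {"tx": 0.035,"ty": -0.03,"tz": 0.0,"twist": 0.0},
    {"tx": 0.035,"ty": -0.03,"tz": 0.0,"twist": 0.0},
    {"tx": 0.035,"ty": -0.03,"tz": 0.0,"twist": 0.0},
    {"tx": 0.035,"ty": -0.03,"tz": 0.0,"twist": 0.0},
    {"tx": 0.0,"ty": 0.0,"tz": 0.0,"twist": 0.0},
    {"tx": 0.0,"ty": 0.0,"tz": 0.0,"twist": 0.0}
  ]
}}

```text
clock: 57.6
position: [0.4302, 0.4015, 0.2016]
ee_rot: [-2.377, -2.054, 0.001]
force: [0.4, -0.0, -0.1]
width: 0.009
gripper_force: 0.0
```

```bash
python3 -c "
from cov import *
lip();print(model(0));tool();plugs()
for n in('bottle','beaker','tkey','lampbox'): print(n,place('top',n)[:1])
t=arm.get_image('top');t0=cv2.imread('pics/top0.png')[:,:,::-1]
im=arm.get_image('scene');s0=cv2.imread('pics/scene0.png')[:,:,::-1]
for nm,a,b in(('top',t,t0),('scene',im,s0)):
    d=(cv2.absdiff(a,np.ascontiguousarray(b)).max(2)>60).astype(np.uint8)
    n,l,st,ce=cv2.connectedComponentsWithStats(cv2.morphologyEx(d,cv2.MORPH_OPEN,np.ones((2,2),np.uint8)))
    print(nm,[(ce[i].round(0).tolist(),int(st[i][4])) for i in range(1,n) if st[i][4]>15])"
```

```text
pose [0.4302 0.4015 0.2016] -8.33 F [ 0.4 -0.  -0.1] M [-0.15  0.02 -0.01] W 0.8 t 57.6
{'top': ([[214.60000610351562, 276.79998779296875], [227.60000610351562, 203.6999969482422], [281.8999938964844, 213.3000030517578], [268.8999938964844, 286.3999938964844]], 3910.5), 'scene': ([[361.70001220703125, 257.3999938964844], [363.3999938964844, 213.8000030517578], [426.70001220703125, 216.3000030517578], [424.8999938964844, 260.0]], 2495.0)}
lip [(array([366.528, 237.504]), 0.66), (array([223.616, 228.816]), 0.65)] [(array([275.2  , 251.424]), 0.59)]
[([281.0, 214.0], [363.0, 257.0]), ([275.0, 249.0], [365.0, 235.0]), ([269.0, 285.0], [366.0, 216.0])]
scene {'red': [0.4796, -0.2032], 'blue': [0.4766, -0.1841], 'green': [0.4854, -0.2664]} [np.float64(0.0635), np.float64(0.0828)]
top {'red': [0.4771, -0.2016], 'blue': [0.474, -0.1824], 'green': [0.4869, -0.2638]} [np.float64(0.063), np.float64(0.0824)]
white [ 16  16 169] [ 0.702 -0.342] z.033: [ 0.701  -0.3405]
bottle [(array([298.688, 175.92 ]), 0.57)]
beaker [(array([474.624, 195.696]), 0.85)]
tkey [(array([353.728, 162.384]), 0.74)]
la
[... 199 characters left out ...]
, 16), ([425.0, 282.0], 76), ([431.0, 281.0], 25), ([410.0, 284.0], 124), ([55.0, 321.0], 663), ([106.0, 375.0], 2841), ([54.0, 400.0], 443), ([72.0, 385.0], 23), ([127.0, 445.0], 157), ([133.0, 465.0], 34), ([7.0, 474.0], 167)]
scene [([296.0, 4.0], 35), ([340.0, 4.0], 51), ([477.0, 48.0], 3999), ([518.0, 31.0], 2120), ([332.0, 23.0], 24), ([283.0, 30.0], 49), ([332.0, 36.0], 38), ([543.0, 92.0], 86), ([476.0, 102.0], 80), ([484.0, 103.0], 148), ([528.0, 107.0], 165), ([446.0, 108.0], 78), ([465.0, 116.0], 18), ([466.0, 136.0], 666), ([468.0, 181.0], 239), ([218.0, 228.0], 275), ([166.0, 231.0], 20), ([200.0, 272.0], 296), ([308.0, 272.0], 305), ([270.0, 276.0], 309), ([232.0, 283.0], 320)]
```

```bash
python3 -c "
from cell import arm
print(arm.sign_off())"
```

```text
the job is handed in; nothing more can be done
None
```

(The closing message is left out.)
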